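Clamp a glued wood joint to the first click of the torque knob

TASK

Stand the freshly glued two-tone wood block upright on the cork bed of the green glue clamp, centred between the jaws with its flat wide faces towards them. Then turn the orange clutch knob clockwise until the jaw holds the block and the knob clicks (gives way) for the first time; stop right there, for turning on overloads the joint, and let go so that the knob springs back and the block stays clamped. Leave everything else on the table undisturbed.

Things in the scene. Friction and masses are not known exactly. Their poses are not given: they have to be found in the camera images.
- glued_block: Loose workpiece: light and dark wood glued together, 36 mm thick (x), 52 mm long (y), 56 mm high (z), about 160 g, a thin brass bead on top of the light half. Origin: centre of its underside. The glue line is the plane x = 0: the 52 x 56 mm faces (x = +-18 mm) go against the jaws, either way round. It starts upright on the table.
- clamp: Green glue clamp fixed to the table, 245 x 110 mm. Origin on the table under the middle of the cork bed; x along the jaw travel, away from the robot. In its frame: cork 62 mm wide (y), top z 22 mm; fixed jaw 44 mm wide, face at x +27 mm, top z 80 mm, its foot behind 100 mm wide, z 39 mm; gear head with the sloping knob face x -175 to -80 mm, top z 105 mm without the knob.
- seat (a point): Point on top of the cork bed midway between the open jaws, where the middle of the block's underside belongs; axes as the clamp's.
- jaw: Moving steel jaw, 44 mm wide (y), top z 74 mm. Its origin coincides with the clamp's at spindle = 0; its face lies 27 mm to the -x side of its own origin. It moves along the clamp's +x by 16 mm per radian of spindle and slides the block against the fixed jaw; at the start the jaws stand 50 to 54 mm apart.
- spindle (a joint): Angle (rad) of the screw under the knob (aluminium collar, red mark); clockwise seen from above the knob is positive and closes the jaw, 16 mm/rad. Starts at 0 to 0.25. Turns with the knob against 0.22 N m and stays where it is left. The block is clamped at about 1.13. A small red pin in the collar's rim comes out 3 mm as the clutch slips.
- knob (a joint): Slip (rad) of the clutch knob on the spindle, clockwise positive; 0 while they turn together. Above 0.36 N m the clutch gives way: the knob slips, the spindle stands still, and the moment falls to 0.12 N m at a slip of 0.42. Slip over 0.1 is the click; over 0.42 is turned too far (hard stop 0.5). Let go, the knob springs back to 0 and the spindle stays.
- knob_grip (a point): Point on the knob's axis inside its orange bar, 11 mm below the bar's top and 19 mm above its foot; fingertips may reach 15 mm below it. z: the axis outwards, leaning 0.61 rad from vertical to the clamp's -x; fingers come in along -z. x: along the bar (54 mm), y: across it (12 mm), the way to pinch. Tightening turns about -z, some 1.1 to 1.35 rad in all, possible in one grasp.
- sample_vial_4: Bystander, loose, not to be moved: clear vial with black cap, 47 x 124 mm; origin at the centre of its underside.
- pill_pot_3: Bystander, loose, not to be moved: small white pot, 38 x 58 mm; origin at the centre of its underside.
- amber_bottle_1: Bystander, loose, not to be moved: brown bottle, 70 x 142 mm; origin at the centre of its underside.
- cap_white: Bystander, loose, not to be moved: white screw cap, 30 x 13 mm; origin at the centre of its underside.
- folding_loupe: Bystander, loose, not to be moved: red folding loupe, 36 x 52 x 14 mm; origin at the centre of its underside.
Not all that is in view belongs to the job. What is shaped like the glued_block but turquoise is not meant.

How it is judged:
By the outcome, as a careful person would: the job done as asked, in the order asked, and still so for the second after the job is handed in, with the robot touching nothing.
It also fails if it takes over 61 s, if anything falls off the work surface, if the arm or the gripper's body presses on something with over 40 N, if the wrist force passes 120 N, or if a joint passes its speed limit or range.

ROBOT

A 7-joint arm with a two-finger parallel gripper is mounted at the origin on the work surface; the furniture and walls round the work are solid. World frame = base frame: x ahead of the robot, y to its left, z up, the work surface at z = 0. Lengths are in m, angles in rad, forces in N, time in s.
With the tool pointing down it reaches from about 0.4 to 0.925 m from the base axis. Payload 5.6 kg.
Tool frame: the origin (TCP) lies at the very end of the fingers, on their centre line; the grasp point (between the pads) lies 19 mm behind it; z points along the fingers, y is the line along which they close (so a half turn about z gives the same grasp; the last joint's range is limited). The gripper opens to 85 mm and grips with 20 to 120 N. Pads are 22 mm wide; open, the fingers measure 114 mm over their backs; the gripper's body (76 mm by 85 mm) begins 54 mm behind the grasp point. The pads swing forward as they close: fully open they stand 13 mm farther back than shut.
Start: joints at [1.065, 0.468, -0.012, 1.603, 0.006, 1.071, -0.056], TCP at [0.29, -0.582, 0.231] pointing down, gripper open.
Joint ranges: [-2.53, 2.53], [-0.31, 2.02], [-1.57, 1.55], [0.28, 2.44], [-1.29, 4.43], [0.15, 1.84], [-2.92, 2.92]. Speed limits (rad/s): [2.57, 2.57, 3.14, 3.14, 3.14, 3.14, 3.14].

INTERFACE

Orientations are given as a 3x3 rotation matrix whose columns are the frame's x, y, z axes.
In Python, from plant import sense, read_camera, job_done gives the robot as it stands.
- The arm moves only by the tool arm_command, never from a script. Its argument "steps" is one flat list of numbers, 7 for each row, row after row: the shift along the world's x, y, z each as a share of 0.25 m, from -1 to 1, then the turn, a rotation vector about the world's x, y, z each as a share of pi/4 rad, from -1 to 1, then the gripper's target within -1 to 1 (shut at 1, half-way at 0, fully open at -1). A call has 1 to 20 rows; each row is the pose to reach, as a shift and turn from the pose commanded when the call began; what a row does not reach only later rows make up. A row lasts 1/10 s, in which the tool goes at most 50 mm and 8.59 degrees, less where a joint would pass 70% of its speed; a pose out of reach is approached as far as the arm can. A call with a number of a shift or a turn outside -1 to 1 is refused whole. A call with a gripper value outside its range is refused whole. The fingers move at their own pace and stop on an object; "grip_force" is the grip in N (left out, the last holds). Time passes only in rows, so rows that repeat a pose let the fingers close. It gives the time, the measured TCP pose, the force, the opening and the grip force at its end, in the units of the state.
- sense(): the state, without advancing time (a new reading comes with each control period).
- read_camera(name): name is "scene" or "top" or "wrist"; returns a dict with "image" (420x560x3 uint8, red, green, blue), "fx", "fy", "cx", "cy" (pixels), "k1" (the pictures are not rectified: a ray, as slopes to the right and down, at radius r is drawn at 1 + k1 r^2 times it, then the intrinsics apply), "rvec" (rotation vector, rad) and "tvec" (3), from world to camera coordinates, as OpenCV has them; the wrist camera has in their place "T_tool_cam" (4x4, takes a point from camera to tool coordinates, whose origin is the TCP and whose axes are the flange's). Camera axes: x right, y down, z forward; pixel columns grow to the right and rows downward; lengths in m; the calibration is good to about 2 mm. A picture is of the moment at which its call begins: read the wrist's pose just before it. There is no depth.
- job_done(): hands the job in; it is judged then, once.
The state is a dict: "time": time; "joints": joint angles; "qvel": joint speeds; "effort": joint torques, N m; "tool_pos": TCP position; "tcp_rot": TCP orientation; "force": force on the tool from outside, world axes, zero at the start; "moment": the same for the moment, N m; "finger_gap": finger opening in m; "grip_force": force on a finger pad.
Only numpy, scipy, OpenCV 4.12 (cv2) and the standard library are available. Lean on these libraries where they do the work, as an engineer would, in place of code of your own. Each camera call takes 0.05 s, during which the arm holds its last target. There are 200 camera calls.

## Working session

There is one attempt and no reset: what is moved stays moved. The work goes in short steps, Python scripts to look and compute and a tool call to move; the robot and the scene stay as the last step left them, time stands still between calls to the robot, and variables do not carry over. Pictures are saved under pics/ and viewed, at most 10 in all, crops included, and the job is handed in when it is done.

Besides the shell and the picture viewer there is one more tool, called by a JSON object that holds its "api" and its "payload". arm_command: Moves the arm, as the interface text tells. Shift numbers are shares of 0.25 m and turn numbers shares of pi/4 rad, none past 1 either way. Its arguments: {"type":"object","properties":{"steps":{"type":"array","items":{"type":"number","minimum":-1,"maximum":1}},"grip_force":{"type":"number"}},"required":["steps"]}

```bash
ls; mkdir -p pics; cat > h.py <<'E'
import numpy as np, cv2
from plant import sense, read_camera, job_done
from scipy.spatial.transform import Rotation as R
def cam(n):
    s=sense(); c=read_camera(n)
    if 'T_tool_cam' in c:
        T=np.eye(4);T[:3,:3]=s['tcp_rot'];T[:3,3]=s['tool_pos'];T=T@np.array(c['T_tool_cam'])
        c['Rw']=T[:3,:3];c['o']=T[:3,3]
    else:
        r=cv2.Rodrigues(np.array(c['rvec'],float))[0]
        c['Rw']=r.T;c['o']=-r.T@np.array(c['tvec'],float).ravel()
    return c
def rays(c,uv):
    uv=np.atleast_2d(np.array(uv,float)); d=np.c_[(uv[:,0]-c['cx'])/c['fx'],(uv[:,1]-c['cy'])/c['fy']]
    p=d.copy()
    for _ in range(20): p=d/(1+c['k1']*(p**2).sum(1,keepdims=True))
    v=np.c_[p,np.ones(len(p))]@c['Rw'].T
    return v/np.linalg.norm(v,axis=1,keepdims=True)
def onplane(c,uv,z):
    v=rays(c,uv); return c['o']+v*((z-c['o'][2])/v[:,2])[:,None]
def proj(c,P):
    q=(np.atleast_2d(P)-c['o'])@c['Rw']; p=q[:,:2]/q[:,2:]
    p=p*(1+c['k1']*(p**2).sum(1,keepdims=True))
    return p*[c['fx'],c['fy']]+[c['cx'],c['cy']]
def save(n,im,f=1): cv2.imwrite('pics/'+n,cv2.resize(im[...,::-1],None,fx=f,fy=f,interpolation=cv2.INTER_CUBIC))
def tri(c1,u1,c2,u2):
    a=rays(c1,u1)[0];b=rays(c2,u2)[0]
    st=np.linalg.lstsq(np.c_[a,-b],c2['o']-c1['o'],rcond=None)[0]
    p,q=c1['o']+a*st[0],c2['o']+b*st[1]; return (p+q)/2,np.linalg.norm(p-q)
E
python3 - <<'E'
from h import *
for n in('scene','top'):
    c=cam(n); save(n+'0.png',c['image'],1.4); print(n,c['o'],c['fx'],c['k1'],c['Rw'][:,2]); np.save(n+'.npy',c,allow_pickle=True)
print(sense())
E
```

```text
pics
scene [-0.36860828  0.96046837  0.67458495] 486.58806979761346 -0.0626308010751765 [ 0.61859617 -0.66800495 -0.41365223]
top [ 0.35923945 -0.0161193   1.34102666] 427.34039312139066 -0.07207626255948583 [ 0.12099103  0.02030625 -0.99244588]
{'time': 0.1, 'joints': array([ 1.06502479,  0.46832522, -0.01159203,  1.60354684,  0.00599004,
        1.07137602, -0.0563386 ]), 'qvel': array([ 1.55914195e-04, -1.24109089e-03,  1.27471747e-03, -2.23315245e-03,
        8.05030899e-04, -9.69547964e-05, -1.38577336e-03]), 'effort': array([ 2.59987690e-03, -5.33516479e+01,  2.20904779e-02, -2.51964408e+01,
        1.14869539e-02,  4.30760367e-03, -7.17756649e-06]), 'tool_pos': array([ 0.28989169, -0.58121183,  0.2304038 ]), 'tcp_rot': array([[ 8.94870989e-01,  4.46324138e-01, -8.22445381e-04],
       [ 4.46324881e-01, -8.94869906e-01,  1.39686210e-03],
       [-1.12528348e-04, -1.61708921e-03, -9.99998686e-01]]), 'force': array([-0.17861813, -0.48422079,  0.29654379]), 'moment': array([ 0.00065327, -0.04219899, -0.00158377]), 'grip_force': 0.0, 'finger_gap': 0.08507902242378745}
```

View pics/scene0.png

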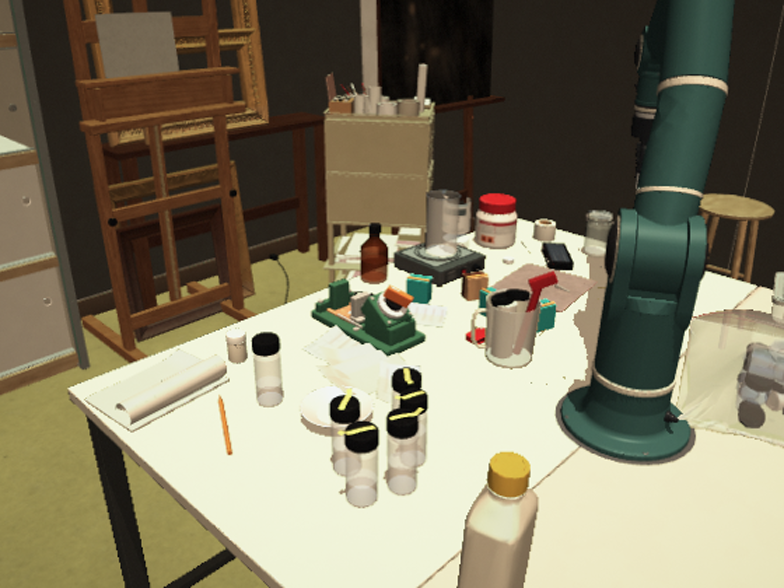

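View pics/top0.png

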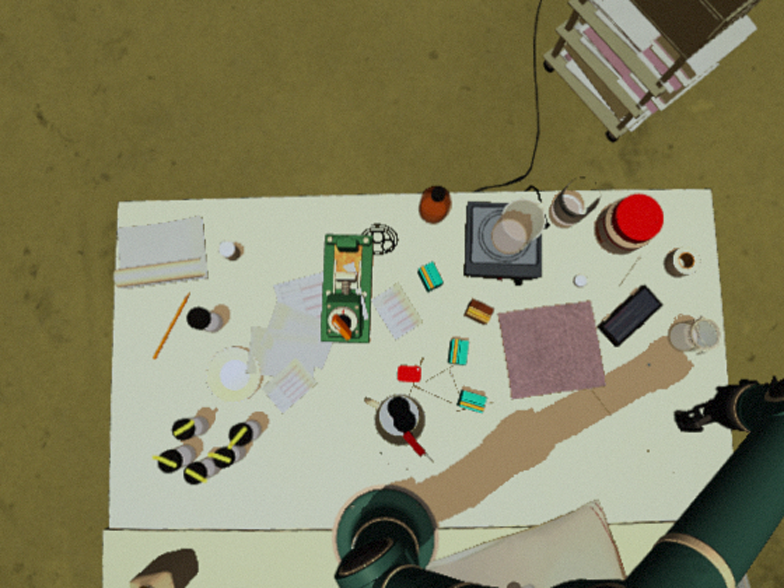

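The scene view shows the clamp at about (370,310) and the two-tone block at (475,287). In the top view the block is at (479,311), the clamp at (346,288) with its knob at (342,323), and turquoise decoys at (430,276), (458,350) and (473,400).

```bash
python3 - <<'E'
from h import *
c=np.load('top.npy',allow_pickle=True).item(); im=c['image']
print('block',onplane(c,[[479/1.4,311/1.4]],.056))
hsv=cv2.cvtColor(im,cv2.COLOR_RGB2HSV)
def blob(lo,hi,box):
    m=cv2.inRange(hsv,np.array(lo),np.array(hi)); k=np.zeros_like(m);x0,y0,x1,y1=[int(v/1.4) for v in box];k[y0:y1,x0:x1]=1;m=m*k
    cs=max(cv2.findContours(m,0,2)[0],key=cv2.contourArea); return cs
cs=blob((5,80,20),(28,255,255),(455,290,505,335)); r=cv2.minAreaRect(cs);print(r)
b=onplane(c,cv2.boxPoints(r),.05);print(b)
cs=blob((45,80,20),(85,255,200),(300,220,385,350)); r=cv2.minAreaRect(cs);print(r)
b=onplane(c,cv2.boxPoints(r),.01);print(b,b.mean(0))
E
```

```text
block [[ 0.48617914 -0.21152301  0.056     ]]
((342.0, 222.50001525878906), (17.441329956054688, 13.416406631469727), 26.56505012512207)
[[ 0.47997115 -0.17899655  0.05      ]
 [ 0.51621503 -0.19851954  0.05      ]
 [ 0.49141949 -0.24498893  0.05      ]
 [ 0.45533338 -0.22535099  0.05      ]]
((247.49746704101562, 205.55458068847656), (34.47776794433594, 76.66581726074219), 2.683774948120117)
[[0.43228914 0.13777597 0.01      ]
 [0.6762741  0.12480656 0.01      ]
 [0.66841015 0.01494488 0.01      ]
 [0.42529386 0.03027775 0.01      ]] [0.55056681 0.07695129 0.01      ]
```

{"api": "arm_command", "payload": {"steps": [0.4,0.76,0.3,0,0,0.93,-1,0.4,0.76,0.3,0,0,0.93,-1,0.4,0.76,0.3,0,0,0.93,-1,0.4,0.76,0.3,0,0,0.93,-1,0.4,0.76,0.3,0,0,0.93,-1,0.4,0.76,0.3,0,0,0.93,-1]}}

```text
time: 0.7
tool_pos: [0.3935, -0.3876, 0.308]
tcp_rot: [[0.36, 0.933, 0.003], [0.933, -0.36, -0.0], [0.001, 0.003, -1.0]]
force: [0.8, -0.2, -0.6]
finger_gap: 0.0854
grip_force: 0.0
```

{"api": "arm_command", "payload": {"steps": [0.3,0.72,0,0,0,0.93,-1,0.3,0.72,0,0,0,0.93,-1,0.3,0.72,0,0,0,0.93,-1,0.3,0.72,0,0,0,0.93,-1,0.3,0.72,0,0,0,0.93,-1,0.3,0.72,0,0,0,0.93,-1]}}

```text
time: 1.3
tool_pos: [0.4651, -0.2114, 0.3058]
tcp_rot: [[-0.346, 0.938, -0.001], [0.938, 0.346, 0.0], [0.0, -0.001, -1.0]]
force: [-0.0, -1.0, -0.1]
finger_gap: 0.0853
grip_force: 0.0
```

{"api": "arm_command", "payload": {"steps": [0,0,0,0,0,0.93,-1,0,0,0,0,0,0.93,-1,0,0,0,0,0,0.93,-1,0,0,0,0,0,0.93,-1,0,0,0,0,0,0.93,-1,0,0,0,0,0,0.93,-1,0,0,0,0,0,0.93,-1,0,0,0,0,0,0.93,-1]}}

```text
time: 2.1
tool_pos: [0.4648, -0.2124, 0.3061]
tcp_rot: [[-0.881, 0.473, -0.0], [0.473, 0.881, 0.0], [0.0, -0.0, -1.0]]
force: [-0.2, 0.1, 0.2]
finger_gap: 0.0856
grip_force: 0.0
```

```bash
python3 - <<'E'
from h import *
c=cam('wrist'); save('w1.png',c['image'],1.4); np.save('w1.npy',c,allow_pickle=True)
s=sense();print(s['time'],s['joints'],s['tool_pos'],s['tcp_rot'],c['T_tool_cam'],c['o'],c['Rw'])
print(proj(c,[[.486,-.2115,.056]]))
E
```

```text
2.15 [ 0.83308682  0.20669314 -0.53730198  1.82229454  0.11573556  1.14386199
  1.33664675] [ 0.46491575 -0.2121605   0.3061516 ] [[-8.81759640e-01  4.71698915e-01 -2.67135698e-04]
 [ 4.71698930e-01  8.81759672e-01  6.11784429e-06]
 [ 2.38435266e-04 -1.20613155e-04 -9.99999964e-01]] [[-1.40913311e-03 -9.65962633e-01 -2.58677803e-01  6.52296745e-02]
 [ 9.99998980e-01 -1.42115859e-03 -1.40505196e-04 -8.91492151e-05]
 [-2.31899413e-04 -2.58677737e-01  9.65963651e-01 -1.43250924e-01]
 [ 0.00000000e+00  0.00000000e+00  0.00000000e+00  1.00000000e+00]] [ 0.40734062 -0.18166561  0.44934023] [[ 4.74045349e-01  8.50591060e-01  2.27543085e-01]
 [ 8.80500420e-01 -4.57982281e-01 -1.22357023e-01]
 [ 1.34911221e-04  2.58354560e-01 -9.66050156e-01]]
[[291.10381877 191.69912244]]
```

View pics/w1.png

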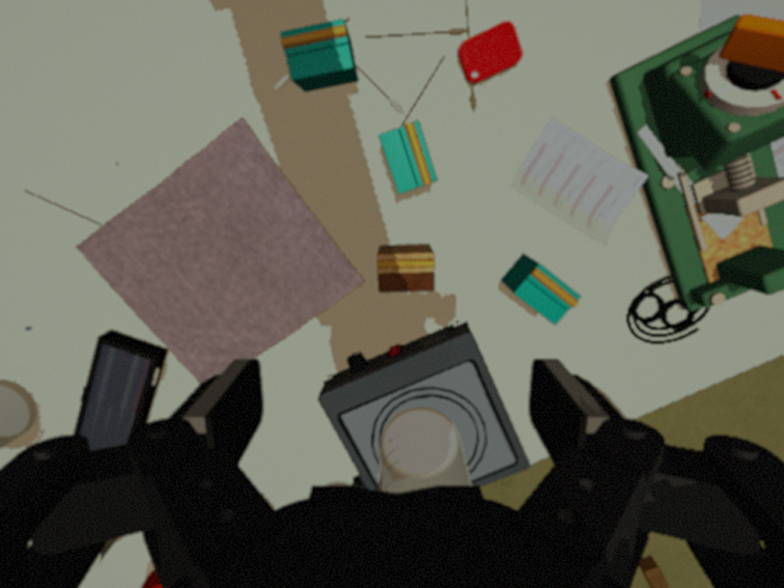

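The wrist view shows the two-tone block at (406,268), nearly aligned with the fingers. The clamp is at upper right with the knob at about (750,60), and the scale with a glass lies ahead of the block.

```bash
python3 - <<'E'
from h import *
c=np.load('w1.npy',allow_pickle=True).item(); im=c['image']
cr=im[165:220,255:325]; save('w1crop.png',cr,8)
for v in range(170,214): print(v,im[v,285:296].mean(0).astype(int),end=' | ')
print()
hsv=cv2.cvtColor(im,cv2.COLOR_RGB2HSV)
m=cv2.inRange(hsv,(0,90,20),(28,255,255)); k=np.zeros_like(m);k[165:220,255:325]=1
cs=max(cv2.findContours(m*k,0,2)[0],key=cv2.contourArea);r=cv2.minAreaRect(cs);print(r,cv2.boxPoints(r))
E
```

```text
170 [148 154 138] | 171 [149 154 138] | 172 [148 154 137] | 173 [140 144 128] | 174 [115 115  98] | 175 [82 71 54] | 176 [65 45 26] | 177 [64 43 22] | 178 [64 43 23] | 179 [69 47 25] | 180 [94 68 36] | 181 [127  98  54] | 182 [146 118  68] | 183 [148 122  70] | 184 [139 111  62] | 185 [130  96  44] | 186 [139 105  36] | 187 [148 124  41] | 188 [147 128  43] | 189 [145 117  40] | 190 [139 104  40] | 191 [135 106  55] | 192 [144 119  67] | 193 [147 121  70] | 194 [131 103  57] | 195 [96 66 35] | 196 [76 41 18] | 197 [75 40 17] | 198 [73 39 18] | 199 [68 36 14] | 200 [65 34 15] | 201 [63 33 16] | 202 [61 31 14] | 203 [60 31 12] | 204 [60 30 13] | 205 [59 29 12] | 206 [57 31 16] | 207 [66 48 33] | 208 [96 83 66] | 209 [119 109  87] | 210 [125 113  89] | 211 [123 109  85] | 212 [123 109  85] | 213 [123 109  85] | 
((288.5, 191.5), (33.0, 41.0), 90.0) [[268. 175.]
 [309. 175.]
 [309. 208.]
 [268. 208.]]
```

View pics/w1crop.png

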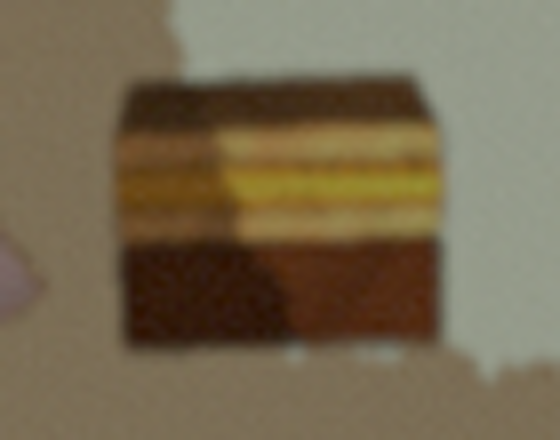

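The crop shows the top face from (117,128) to (440,345), with the glue line at row 241 and the brass bead on the light half.

```bash
python3 - <<'E'
from h import *
c=np.load('w1.npy',allow_pickle=True).item()
f=lambda x,y:(255+(x+.5)/8-.5,165+(y+.5)/8-.5)
P=onplane(c,[f(118,130),f(439,123),f(440,344),f(125,347),f(120,242),f(440,240)],.056)
print(P.round(4),P[:4].mean(0),P[4:].mean(0))
for a,b in((1,0),(2,3),(5,4),(0,3),(1,2)):
    d=P[a]-P[b];print(np.linalg.norm(d),np.degrees(np.arctan2(d[1],d[0])))
E
```

```text
[[ 0.4607 -0.2291  0.056 ]
 [ 0.4836 -0.1842  0.056 ]
 [ 0.5156 -0.2004  0.056 ]
 [ 0.4921 -0.2451  0.056 ]
 [ 0.4766 -0.2375  0.056 ]
 [ 0.5004 -0.1926  0.056 ]] [ 0.4879987  -0.21469018  0.056     ] [ 0.48849723 -0.21504393  0.056     ]
0.050393473880773164 62.95892570060366
0.05059730570352665 62.26523202469777
0.05083730531977831 62.06470714777182
0.035272441631745304 152.91038647406646
0.035885411481994915 153.23074003831283
```

{"api": "arm_command", "payload": {"steps": [0.094,-0.011,-0.4,0,0,0.01,-1,0.094,-0.011,-0.8,0,0,0.01,-1,0.094,-0.011,-0.8,0,0,0.01,-1,0.094,-0.011,-0.8,0,0,0.01,-1,0.094,-0.011,-0.8,0,0,0.01,-1,0.094,-0.011,-0.8,0,0,0.01,-1]}}

```text
time: 2.75
tool_pos: [0.4886, -0.2141, 0.1063]
tcp_rot: [[-0.887, 0.462, -0.001], [0.462, 0.887, 0.001], [0.002, 0.0, -1.0]]
force: [-0.2, -1.1, 1.9]
finger_gap: 0.0856
grip_force: 0.0
```

{"api": "arm_command", "payload": {"steps": [0,0,-0.16,0,0,0,-1,0,0,-0.32,0,0,0,-1,0,0,-0.32,0,0,0,-1,0,0,-0.32,0,0,0,-1]}}

```text
time: 3.15
tool_pos: [0.4904, -0.215, 0.029]
tcp_rot: [[-0.887, 0.462, 0.003], [0.462, 0.887, -0.002], [-0.004, 0.0, -1.0]]
force: [0.3, -0.2, 1.0]
finger_gap: 0.0855
grip_force: 0.0
```

{"api": "arm_command", "payload": {"steps": [-0.006,0,-0.01,0,0,0,0.1,-0.006,0,-0.01,0,0,0,0.3,-0.006,0,-0.01,0,0,0,1,-0.006,0,-0.01,0,0,0,1,-0.006,0,-0.01,0,0,0,1,-0.006,0,-0.01,0,0,0,1,-0.006,0,-0.01,0,0,0,1,-0.006,0,-0.01,0,0,0,1], "grip_force": 40}}

```text
time: 3.95
tool_pos: [0.4883, -0.2151, 0.026]
tcp_rot: [[-0.887, 0.462, 0.003], [0.462, 0.887, -0.002], [-0.003, -0.0, -1.0]]
force: [-2.0, 0.3, 9.3]
finger_gap: 0.0514
grip_force: 41.5
```

{"api": "arm_command", "payload": {"steps": [0,0,0.2,0,0,0,1,0,0,0.4,0,0,0,1,0,0.1,0.6,0,0,0.1,1,0.1,0.3,0.8,0,0,0.2,1,0.2,0.5,1,0,0,0.3,1,0.2,0.7,1,0,0,0.4,1,0.2,0.8,1,0,0,0.54,1,0.2,0.8,1,0,0,0.54,1]}}

```text
time: 4.75
tool_pos: [0.5377, -0.0084, 0.2767]
tcp_rot: [[-0.999, 0.047, 0.004], [0.047, 0.999, 0.002], [-0.004, 0.002, -1.0]]
force: [-1.4, 0.0, -1.5]
finger_gap: 0.051
grip_force: 43.5
```

{"api": "arm_command", "payload": {"steps": [0.1,0.18,0.1,0,0,0,1,0.2,0.36,0.1,0,0,0,1,0.2,0.36,0.1,0,0,0,1,0.2,0.36,0.1,0,0,0,1,0.2,0.36,0.1,0,0,0,1]}}

```text
time: 5.25
tool_pos: [0.5865, 0.0744, 0.2985]
tcp_rot: [[-0.998, 0.056, -0.001], [0.056, 0.998, -0.001], [0.001, -0.001, -1.0]]
force: [-0.7, -1.0, -2.6]
finger_gap: 0.0512
grip_force: 43.5
```

```bash
python3 - <<'E'
from h import *
c=cam('wrist'); save('w2.png',c['image'],1.4); np.save('w2.npy',c,allow_pickle=True)
s=sense();print(s['time'],s['joints'],s['tool_pos'],s['tcp_rot'],s['finger_gap'])
E
```

```text
5.3 [ 0.36382575  0.40854841 -0.71903171  1.64019516  0.28559645  1.20196491
  1.09444928] [0.58657904 0.07368183 0.29852005] [[-9.98341494e-01  5.75628649e-02 -8.82467214e-04]
 [ 5.75641432e-02  9.98340685e-01 -1.49889778e-03]
 [ 7.94722072e-04 -1.54721032e-03 -9.99998487e-01]] 0.051412516588924
```

View pics/w2.png

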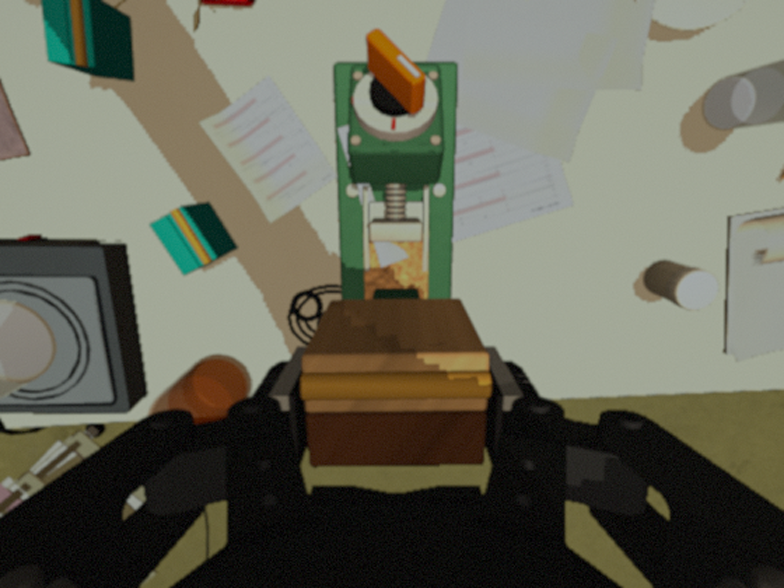

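The view shows the clamp centred at (396,180). The knob bar runs (372,35)–(415,108), the red mark is at (394,125), the moving jaw at (396,230), and the cork sits below it with the fixed jaw half hidden behind the held block.

```bash
python3 - <<'E'
from h import *
c=np.load('w2.npy',allow_pickle=True).item(); im=c['image']
save('w2c.png',im[15:115,225:350],6); save('w2d.png',np.hstack([im[110:218,228:340]]),5.5)
E
```

```text
(no output)
```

View pics/w2c.png

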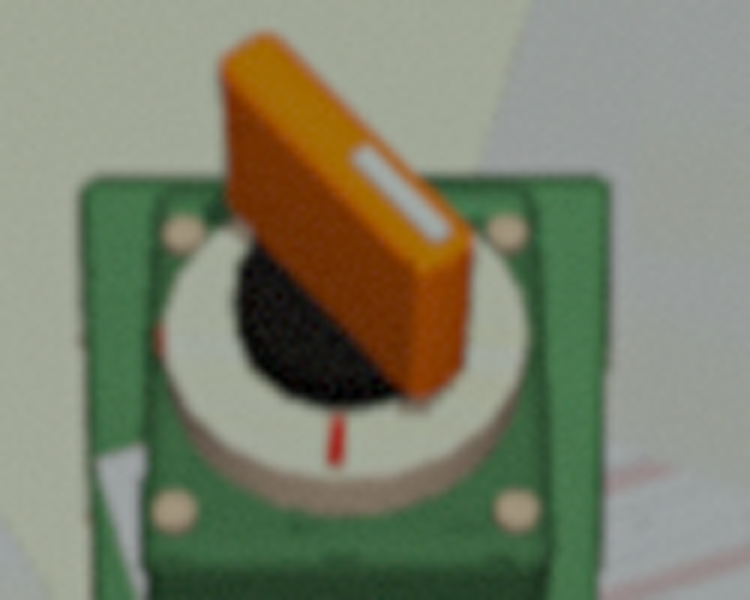

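View pics/w2d.png

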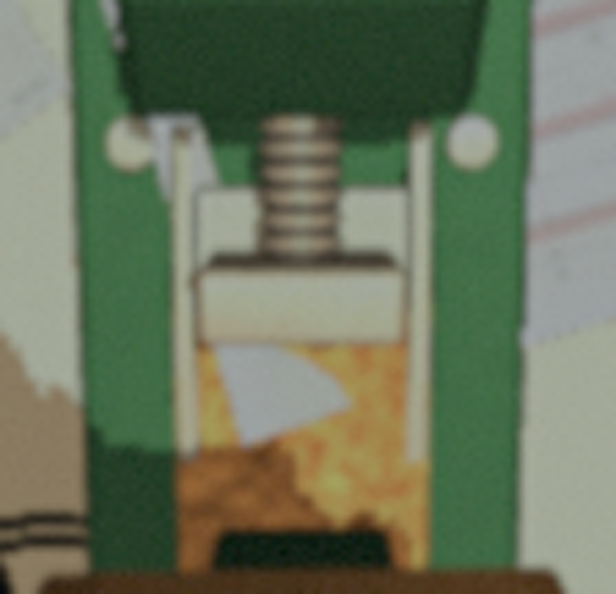

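Pic c: the bar's top face corners are at about (228,65), (268,35), (468,235) and (420,265). The red mark is at (336,440) and the plate corners at (83,180) and (608,180). Pic d: the moving jaw's front edge is at row 342 (x 200–403), the fixed jaw's edge at row 533 (x 215–388).

```bash
python3 - <<'E'
from h import *
c=np.load('w2.npy',allow_pickle=True).item()
f=lambda x,y:(225+(x+.5)/6-.5,15+(y+.5)/6-.5)
g=lambda x,y:(228+(x+.5)/5.5-.5,110+(y+.5)/5.5-.5)
def show(n,uv,z):
    P=onplane(c,uv,z);d=P[1]-P[0];print(n,z,P.round(4)[:,:2].tolist(),'mid',P.mean(0).round(4),'len',np.linalg.norm(d).round(4),'dir',np.degrees(np.arctan2(d[1],d[0])).round(2))
show('jaw',[g(199,342),g(404,342)],.074)
show('fix',[g(215,533),g(388,533)],.080)
for z in(.01,.015,.02): show('near',[f(83,180),f(608,180)],z)
show('L',[g(72,60),g(88,540)],.014);show('R',[g(530,60),g(520,540)],.014)
show('cork',[g(177,500),g(430,500)],.022)
# held block lower edges (top-image coords/1.4)
s=sense();print(s['tool_pos'])
E
```

```text
jaw 0.074 [[0.5742, 0.0529], [0.5767, 0.0962]] mid [0.5755 0.0746 0.074 ] len 0.0435 dir 86.7
fix 0.08 [[0.6146, 0.0537], [0.6167, 0.0908]] mid [0.6157 0.0722 0.08  ] len 0.0371 dir 86.7
near 0.01 [[0.4249, 0.0289], [0.4311, 0.1366]] mid [0.428  0.0827 0.01  ] len 0.1079 dir 86.68
near 0.015 [[0.426, 0.0295], [0.4321, 0.1359]] mid [0.4291 0.0827 0.015 ] len 0.1066 dir 86.68
near 0.02 [[0.4271, 0.03], [0.4332, 0.1352]] mid [0.4301 0.0826 0.02  ] len 0.1054 dir 86.68
L 0.014 [[0.5145, 0.0237], [0.6316, 0.0169]] mid [0.573  0.0203 0.014 ] len 0.1173 dir -3.33
R 0.014 [[0.5207, 0.1317], [0.6379, 0.1265]] mid [0.5793 0.1291 0.014 ] len 0.1173 dir -2.56
cork 0.022 [[0.6205, 0.041], [0.6242, 0.1036]] mid [0.6224 0.0723 0.022 ] len 0.0627 dir 86.7
[0.58657904 0.07368183 0.29852005]
```

{"api": "arm_command", "payload": {"steps": [0.064,-0.002,-0.1,0,0,0,1,0.064,-0.002,-0.25,0,0,0,1,0.064,-0.002,-0.4,0,0,0,1,0.064,-0.002,-0.5,0,0,0,1,0.064,-0.002,-0.6,0,0,0,1,0.064,-0.002,-0.6,0,0,0,1,0.064,-0.002,-0.6,0,0,0,1]}}

```text
time: 6.0
tool_pos: [0.6031, 0.0737, 0.1492]
tcp_rot: [[-0.998, 0.057, -0.0], [0.057, 0.998, -0.0], [0.0, -0.0, -1.0]]
force: [-0.0, -0.5, -1.1]
finger_gap: 0.0513
grip_force: 43.4
```

```bash
python3 - <<'E'
from h import *
s=sense();print(s['time'],s['tool_pos'],s['tcp_rot'],s['finger_gap'])
c=cam('wrist'); save('w3.png',c['image'][100:400,130:430],2); np.save('w3.npy',c,allow_pickle=True)
E
```

```text
6.0 [0.60313702 0.07368289 0.1491969 ] [[-9.98345653e-01  5.74965435e-02 -3.24190834e-04]
 [ 5.74966773e-02  9.98345609e-01 -4.19851944e-04]
 [ 2.99514460e-04 -4.37797258e-04 -9.99999859e-01]] 0.05133151805431125
```

View pics/w3.png

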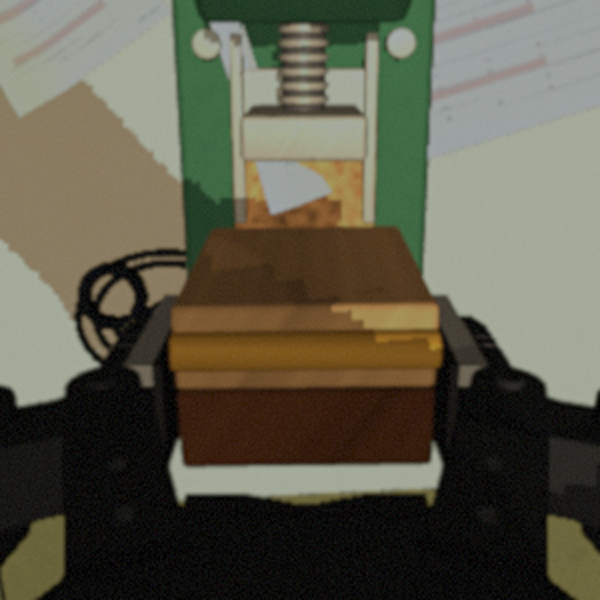

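The block hangs squarely: its lower near edge is at row 228 (x 208–402), and the jaw's front edge is at row 159 (x 242–366).

```bash
python3 - <<'E'
from h import *
c=np.load('w3.npy',allow_pickle=True).item()
g=lambda x,y:(130+(x+.5)/2-.5,100+(y+.5)/2-.5)
C=np.array([.603,.0731]);x=np.array([.9983,-.0578]);y=np.array([.0578,.9983])
for n,uv,z in(('jaw',[g(242,159),g(366,159)],.074),('blockbottom',[g(208,228),g(402,228)],.1232),('cork',[g(247,215),g(363,215)],.022),('blocktop',[g(172,306),g(440,306)],.1792)):
    P=onplane(c,uv,z)[:,:2]; print(n,((P-C)@np.c_[x,y]).round(4).tolist(), ((P.mean(0)-C)@np.c_[x,y]).round(4))
E
```

```text
jaw [[-0.0277, -0.0217], [-0.0276, 0.0215]] [-0.0276 -0.0001]
blockbottom [[-0.0167, -0.0267], [-0.0167, 0.0272]] [-0.0167  0.0003]
cork [[0.0063, -0.0254], [0.0063, 0.0258]] [0.0063 0.0002]
blocktop [[-0.0172, -0.0253], [-0.0171, 0.0262]] [-0.0172  0.0005]
```

{"api": "arm_command", "payload": {"steps": [-0.002,-0.002,-0.1,0,0,0,1,-0.002,-0.002,-0.2,0,0,0,1,-0.002,-0.002,-0.3,0,0,0,1,-0.002,-0.002,-0.36,0,0,0,1,-0.002,-0.002,-0.39,0,0,0,1,-0.002,-0.002,-0.4,0,0,0,1,-0.002,-0.002,-0.4,0,0,0,1]}}

```text
time: 6.75
tool_pos: [0.6033, 0.0748, 0.0496]
tcp_rot: [[-0.998, 0.056, 0.001], [0.056, 0.998, 0.0], [-0.001, 0.0, -1.0]]
force: [-0.4, -0.8, -0.8]
finger_gap: 0.0516
grip_force: 43.6
```

{"api": "arm_command", "payload": {"steps": [0,-0.003,-0.005,0,0,0,1,0,-0.003,-0.008,0,0,0,1,0,-0.003,-0.008,0,0,0,1]}}

```text
time: 7.05
tool_pos: [0.6034, 0.0738, 0.0481]
tcp_rot: [[-0.998, 0.056, 0.002], [0.056, 0.998, -0.0], [-0.002, -0.0, -1.0]]
force: [-1.5, -0.4, 5.6]
finger_gap: 0.0513
grip_force: 44.2
```

{"api": "arm_command", "payload": {"steps": [0,-0.003,-0.008,0,0,0,-0.2,0,-0.003,-0.008,0,0,0,-1,0,-0.003,-0.008,0,0,0,-1,0,-0.003,-0.008,0,0,0,-1,0,-0.003,-0.008,0,0,0,-1,0,-0.003,0.1,0,0,0,-1,0,-0.003,0.3,0,0,0,-1,0,-0.003,0.5,0,0,0,-1,-0.2,-0.003,0.7,0,0,0,-1,-0.4,-0.003,0.9,0,0,0,-1,-0.4,-0.003,0.9,0,0,0,-1,-0.4,-0.003,0.9,0,0,0,-1]}}

```text
time: 8.25
tool_pos: [0.5017, 0.0742, 0.2757]
tcp_rot: [[-0.999, 0.054, 0.006], [0.054, 0.999, -0.002], [-0.006, -0.002, -1.0]]
force: [0.8, -0.3, -0.3]
finger_gap: 0.0855
grip_force: 0.0
```

```bash
python3 - <<'E'
from h import *
s=sense();print(s['time'],s['tool_pos'],s['tcp_rot'],s['finger_gap'],s['moment'],s['joints'])
c=cam('wrist'); save('w4.png',c['image'],1.4); np.save('w4.npy',c,allow_pickle=True)
E
```

```text
8.25 [0.50165593 0.0742368  0.27570278] [[-0.99853058  0.05383523  0.00620006]
 [ 0.05382229  0.99854803 -0.00223418]
 [-0.00631134 -0.0018972  -0.99997828]] 0.08546005503049009 [ 0.0036756  -0.07797473  0.03185853] [ 0.45194752  0.27253586 -0.7786531   1.862882    0.21975276  1.08707682
  1.10653848]
```

View pics/w4.png

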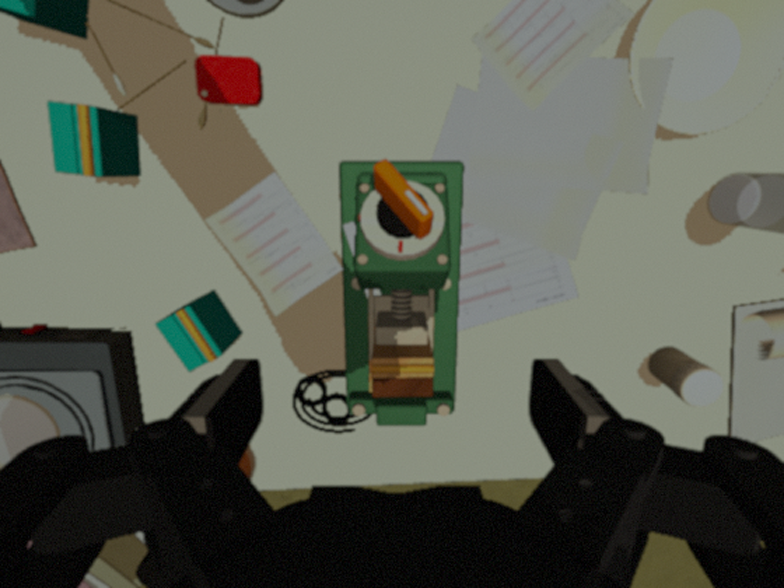

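The block stands upright between the jaws at (402,370), its dark half against the fixed-jaw side. The knob bar runs (383,168)–(425,230), with the mark at (400,246).

```bash
cat > knob.py <<'E'
from h import *
def top(c,box,vis=False):
    im=c['image'];x0,y0,x1,y1=box
    k=4; cr=cv2.resize(im[y0:y1,x0:x1],None,fx=k,fy=k,interpolation=cv2.INTER_CUBIC)
    hsv=cv2.cvtColor(cr,cv2.COLOR_RGB2HSV)
    m=cv2.inRange(hsv,(0,150,60),(24,255,255))
    cs=max(cv2.findContours(m,0,2)[0],key=cv2.contourArea); k0=np.zeros_like(m);cv2.drawContours(k0,[cv2.convexHull(cs)],-1,255,-1)
    v=hsv[...,2][m>0]; t,_=cv2.threshold(v.reshape(-1,1),0,255,cv2.THRESH_OTSU)
    b=cv2.bitwise_and(m,cv2.inRange(hsv[...,2],t,255))
    b=cv2.morphologyEx(b,cv2.MORPH_OPEN,np.ones((3,3)))
    h=cv2.convexHull(max(cv2.findContours(b,0,2)[0],key=cv2.contourArea))
    r=cv2.minAreaRect(h); f=lambda p:(np.array(p)+.5)/k-.5+[x0,y0]
    return f(r[0]),np.array(r[1])/k,r[2],f(cv2.boxPoints(r)),t
E
python3 - <<'E'
from knob import *
w2=np.load('w2.npy',allow_pickle=True).item();w4=np.load('w4.npy',allow_pickle=True).item();tp=np.load('top.npy',allow_pickle=True).item()
a=top(w2,(255,15,310,90));b=top(w4,(255,105,320,175))
print(a);print(b)
print('centre',tri(w2,a[0],w4,b[0]))
# match box corners by order along image y
A=a[3][np.argsort(a[3][:,1])];B=b[3][np.argsort(b[3][:,1])]
P=np.array([tri(w2,A[i],w4,B[i])[0] for i in range(4)]);print(P.round(4))
d=P[2:].mean(0)-P[:2].mean(0);print('bar',d,np.linalg.norm(d))
# red mark & white collar in both
for c,box in((w2,(270,80,295,95)),(w4,(275,165,300,185))):
    x0,y0,x1,y1=box;r=c['image'][y0:y1,x0:x1].astype(int);m=(r[...,0]>r[...,1]+40);v,u=np.nonzero(m);print('mark',u.mean()+x0,v.mean()+y0,len(u))
E
```

```text
(array([286.53107452,  47.28120422]), array([65.08618927, 21.64229202]), 58.019744873046875, array([[260.11654472,  25.40832329],
       [278.47420311,  13.94598198],
       [312.94560242,  69.15408325],
       [294.58794403,  80.61642456]]), 133.0)
(array([289.76717377, 139.3406105 ]), array([61.93119049, 16.90831375]), 55.27333450317383, array([[265.17895508, 118.70664978],
       [279.07554436, 109.07462311],
       [314.35539246, 159.97457123],
       [300.45880127, 169.6065979 ]]), 114.0)
centre (array([0.45247997, 0.08452964, 0.11189483]), np.float64(0.0021540259516360754))
[[0.4249 0.0773 0.1136]
 [0.4325 0.0618 0.1105]
 [0.4731 0.1079 0.113 ]
 [0.4819 0.0922 0.1106]]
bar [ 0.04879974  0.03050506 -0.00022335] 0.05755018161482732
mark 282.2608695652174 86.91304347826087 23
mark 291.64102564102564 170.76923076923077 39
```

```bash
python3 - <<'E'
import re
s=open('knob.py').read()
i=s.index("    v=hsv"); j=s.index("    b=cv2.morph")
s=s[:i]+"""    q=cr[...,1].astype(float)/np.maximum(cr[...,0],1)*200; q=np.clip(q,0,255).astype(np.uint8)
    t,_=cv2.threshold(q[m>0].reshape(-1,1),0,255,cv2.THRESH_OTSU)
    b=cv2.bitwise_and(m,cv2.inRange(q,t,255)); e=cv2.erode(m,np.ones((3,3)));b&=e
"""+s[j:]
open('knob.py','w').write(s)
E
python3 - <<'E'
from knob import *
w2=np.load('w2.npy',allow_pickle=True).item();w4=np.load('w4.npy',allow_pickle=True).item()
a=top(w2,(255,15,310,90));b=top(w4,(255,105,320,175))
f=lambda x,y:(225+(x+.5)/6-.5,15+(y+.5)/6-.5)
print(np.array([f(224,62),f(268,33),f(470,237),f(418,268)]))
print(a);print(b)
print('centre',tri(w2,a[0],w4,b[0]))
A=a[3][np.argsort(a[3][:,1])];B=b[3][np.argsort(b[3][:,1])]
P=np.array([tri(w2,A[i],w4,B[i])[0] for i in range(4)]);print(P.round(4))
d=P[2:].mean(0)-P[:2].mean(0);print('bar',d,np.linalg.norm(d))
ma=tri(w2,(282.26,86.9),w4,(291.64,170.77));print('mark',ma)
C=np.array([.603,.0731,0]);Rc=R.from_euler('z',-3.3,degrees=True).as_matrix()
c=tri(w2,a[0],w4,b[0])[0]
print('clampframe c',Rc.T@(c-C),'bar',Rc.T@d,'mark',Rc.T@(ma[0]-C))
E
```

```text
[[261.91666667  24.91666667]
 [269.25        20.08333333]
 [302.91666667  54.08333333]
 [294.25        59.25      ]]
(array([282.62499809,  40.25      ]), array([50.38135147, 10.78337765]), 45.0, array([[261.        ,  26.25000191],
       [268.625     ,  18.62500191],
       [304.24999619,  54.25      ],
       [296.62499619,  61.875     ]]), 107.0)
(array([287.81663513, 135.41385651]), array([54.59551239, 11.89480019]), 48.21548080444336, array([[265.19257736, 119.02205467],
       [274.0620079 , 111.09618187],
       [310.4406929 , 151.80565643],
       [301.57126236, 159.73152924]]), 103.0)
centre (array([0.44836477, 0.08191523, 0.12075446]), np.float64(0.0004747496815095117))
[[0.426  0.0702 0.1057]
 [0.4328 0.0621 0.1089]
 [0.4632 0.1008 0.1322]
 [0.4695 0.093  0.1349]]
bar [0.03696616 0.03080241 0.02620373] 0.054789789687007
mark (array([0.48512023, 0.08189452, 0.09471398]), np.float64(0.004507100810782981))
clampframe c [-1.54886261e-01 -1.00810904e-04  1.20754464e-01] bar [0.03513176 0.03287925 0.02620373] mark [-0.11819055  0.0019943   0.09471398]
```

```bash
cat > goal.py <<'E'
from h import *
C=np.array([.603,.0731,0]);Rc=R.from_euler('z',-3.3,degrees=True).as_matrix()
ax=np.array([-np.sin(.61),0,np.cos(.61)]);e1=np.array([np.cos(.61),0,np.sin(.61)]);e2=np.array([0,1.,0])
def goal(out,ang=np.radians(36.9),c=np.array([-.1549,0,.1208])):
    y=-np.sin(ang)*e1+np.cos(ang)*e2; z=-ax; x=np.cross(y,z)
    p=c-ax*.023+ax*out
    return C+Rc@p, Rc@np.c_[x,y,z]
def delta(out,ang=np.radians(36.9)):
    s=sense();p,Rg=goal(out,ang)
    return (p-s['tool_pos'])/.25,(R.from_matrix(Rg)*R.from_matrix(s['tcp_rot']).inv()).as_rotvec()/(np.pi/4),p,Rg
E
python3 -c "
from goal import *
print(delta(.09));print(delta(.0)[2])"
```

```text
(array([-0.3704597 ,  0.04400181, -0.39261725]), array([-0.29144445, -0.72745804,  0.79095059]), array([0.41003838, 0.0842261 , 0.17571642]), array([[-0.68893568, -0.44528413,  0.57191754],
       [-0.5616937 ,  0.82668781, -0.03297656],
       [-0.45811332, -0.34396121, -0.81964802]]))
[0.46151096 0.08125821 0.1019481 ]
```

{"api": "arm_command", "payload": {"steps": [-0.37,0.044,0,-0.29,-0.73,0.79,0.1,-0.37,0.044,0,-0.29,-0.73,0.79,0.1,-0.37,0.044,0,-0.29,-0.73,0.79,0.1,-0.37,0.044,0,-0.29,-0.73,0.79,0.1,-0.37,0.044,0,-0.29,-0.73,0.79,0.1,-0.37,0.044,0,-0.29,-0.73,0.79,0.1,-0.37,0.044,0,-0.29,-0.73,0.79,0.1,-0.37,0.044,0,-0.29,-0.73,0.79,0.1,-0.37,0.044,0,-0.29,-0.73,0.79,0.1]}}

```text
time: 9.2
tool_pos: [0.4113, 0.0847, 0.2723]
tcp_rot: [[-0.692, -0.445, 0.568], [-0.559, 0.829, -0.032], [-0.457, -0.34, -0.822]]
force: [-0.0, -0.5, 0.5]
finger_gap: 0.0383
grip_force: 0.0
```

```bash
python3 -c "
from goal import *
s=sense();print(s['joints'],s['finger_gap'],s['time']);print(delta(.09)[:2])"
```

```text
[ 0.42826022 -0.28637343 -0.76102054  2.42041237  0.11154814  0.37271607
  1.6931187 ] 0.0383217875945308 9.2
(array([-0.00503225, -0.00205817, -0.38627329]), array([-0.00402461, -0.00524307,  0.00278072]))
```

{"api": "arm_command", "payload": {"steps": [0.08,-0.004,-0.15,0,0,0,0.1,0.08,-0.004,-0.3,0,0,0,0.1,0.064,-0.004,-0.48,0,0,0,0.1,0.064,-0.004,-0.48,0,0,0,0.1,0.064,-0.004,-0.48,0,0,0,0.1,0.064,-0.004,-0.48,0,0,0,0.1]}}

```text
time: 9.8
tool_pos: [0.4384, 0.086, 0.2041]
tcp_rot: [[-0.7, -0.443, 0.56], [-0.555, 0.831, -0.035], [-0.449, -0.335, -0.828]]
force: [-22.1, 53.1, -11.4]
finger_gap: 0.0384
grip_force: 0.0
```

```bash
python3 - <<'E'
from goal import *
from knob import top
s=sense();print(s['joints'],s['finger_gap'],s['time']);print(delta(.06)[:2])
c=cam('wrist');np.save('w5.npy',c,allow_pickle=True)
p,Rg=goal(.0); cl=lambda q:C+Rc@np.array(q)
print('pred bar top',proj(c,[cl([-.1549,0,.1208])]))
save('w5.png',c['image'],1.4)
E
```

```text
[ 1.34708584 -0.25645111 -1.56994863  2.43397552 -0.39100607  0.14998315
  2.22095509] 0.03840938913775755 9.8
(array([-0.04472911, -0.01114956, -0.21192815]), array([-0.00338526, -0.01858683,  0.01050758]))
pred bar top [[312.45497205 172.18287323]]
```

View pics/w5.png

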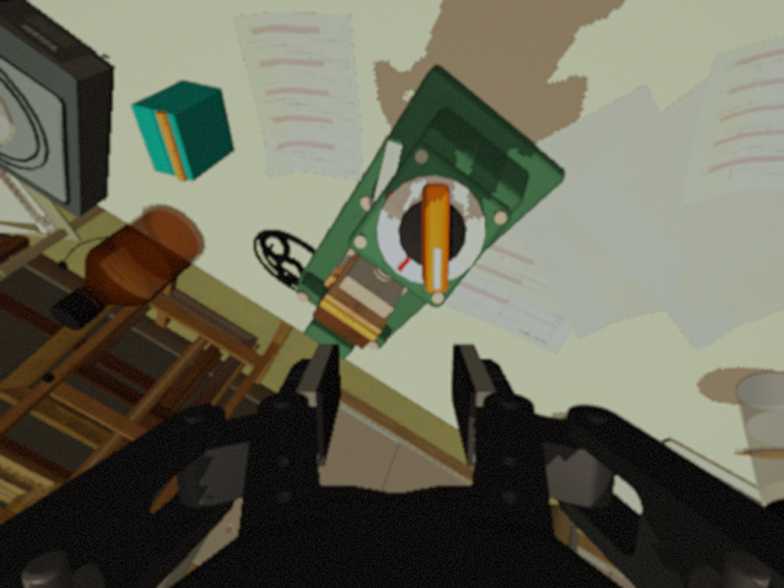

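The view shows the bar exactly vertical at (436,240), so the finger orientation matches, and the block is standing in the clamp. The arm, however, sits on joint limits (j3, j4, j6). I check whether the force is real.

```bash
python3 - <<'E'
from goal import *
c=cam('scene')
s=sense();print(s['time'],s['force'],s['moment'],s['qvel'],s['joints'],s['tool_pos'])
c0=np.load('scene.npy',allow_pickle=True).item()
c1=cam('top');t0=np.load('top.npy',allow_pickle=True).item()
for a,b in((c,c0),(c1,t0)):
    d=np.abs(a['image'].astype(int)-b['image']).sum(2)>60
    print([ (s[:5].tolist()) for s in cv2.connectedComponentsWithStats(d.astype(np.uint8))[2][1:] if s[4]>25])
E
```

```text
9.9 [0.40365744 0.09842036 0.71911856] [-2.09076473e-04  5.81480737e-01  2.77656908e-02] [-0.07804993  0.00949929 -0.02316269  0.00500107  0.11111079  0.01750498
 -0.10984595] [ 1.34691004 -0.25608034 -1.5675469   2.43427675 -0.38414011  0.14952081
  2.21426818] [0.43855252 0.08466226 0.20433644]
[[409, 0, 121, 270, 9485], [335, 59, 25, 25, 126], [453, 75, 16, 10, 97], [319, 76, 28, 38, 335], [285, 119, 50, 69, 1176], [328, 193, 22, 22, 353], [239, 201, 22, 26, 302], [448, 211, 35, 13, 202], [283, 236, 146, 71, 2692], [197, 238, 4, 14, 29], [427, 267, 17, 11, 55]]
[[238, 178, 20, 17, 228], [331, 212, 23, 21, 299], [179, 227, 101, 193, 11246], [301, 240, 195, 139, 6753], [393, 268, 167, 152, 9595], [287, 340, 12, 5, 32], [244, 383, 11, 15, 47], [265, 385, 32, 35, 495], [238, 397, 30, 23, 394], [298, 406, 58, 14, 411]]
```

```bash
cat > kin.py <<'E'
from h import *
from scipy.optimize import least_squares
D=[([1.06502479,.46832522,-.01159203,1.60354684,.00599004,1.07137602,-.0563386],[.28989169,-.58121183,.2304038],[[.894871,.446324,-.000822],[.446325,-.89487,.001397],[-.000113,-.001617,-1]]),
([.83308682,.20669314,-.53730198,1.82229454,.11573556,1.14386199,1.33664675],[.46491575,-.2121605,.3061516],[[-.88176,.4717,-.000267],[.4717,.88176,0],[.000238,-.00012,-1]]),
([.36382575,.40854841,-.71903171,1.64019516,.28559645,1.20196491,1.09444928],[.58657904,.07368183,.29852005],[[-.998341,.057563,-.000882],[.057564,.998341,-.0015],[.000795,-.001547,-1]]),
([.45194752,.27253586,-.7786531,1.862882,.21975276,1.08707682,1.10653848],[.50165593,.0742368,.27570278],[[-.99853,.053835,.0062],[.053822,.998548,-.002234],[-.006311,-.001897,-.99998]]),
([.42826022,-.28637343,-.76102054,2.42041237,.11154814,.37271607,1.6931187],[.4113,.0847,.2723],[[-.692,-.445,.568],[-.559,.829,-.032],[-.457,-.34,-.822]]),
([1.34691004,-.25608034,-1.5675469,2.43427675,-.38414011,.14952081,2.21426818],[.43855252,.08466226,.20433644],[[-.7,-.443,.56],[-.555,.831,-.035],[-.449,-.335,-.828]])]
def H(ax,a,t): 
    M=np.eye(4);M[:3,:3]=R.from_euler(ax,a).as_matrix();M[:3,3]=t;return M
def fk(q,k):
    o1,d1,a,ax,b,bx,t,tx,o3,o5,o7=k
    M=H('z',q[0]+o1,[0,0,d1])@H('y',q[1],[0,0,0])@H('z',q[2]+o3,[ax,0,a])@H('y',q[3],[0,0,0])@H('z',q[4]+o5,[bx,0,b])@H('y',q[5],[0,0,0])@H('z',q[6]+o7,[tx,0,t])
    return M
def res(k):
    r=[]
    for q,p,Rm in D:
        M=fk(q,k); r+=list((M[:3,3]-p)*5)+list((M[:3,:3]-np.array(Rm)).ravel())
    return np.array(r)
LO=np.array([-2.53,-.31,-1.57,.28,-1.29,.15,-2.92]);HI=np.array([2.53,2.02,1.55,2.44,4.43,1.84,2.92])
E
cat > fit.py <<'E'
from kin import *
best=None
for o7 in(0,np.pi/2,np.pi,-np.pi/2):
    for o1 in (-2.17,1,0):
        f=least_squares(res,[o1,.35,.4,0,.4,0,.3,0,0,0,o7])
        if best is None or f.cost<best.cost: best=f
print(best.cost,best.x.round(4)); print(np.abs(res(best.x)).reshape(6,12).max(1)); np.save('k.npy',best.x)
E
python3 fit.py
```

```text
6.172283704586319 [-1.0979 -0.7168  0.1542  1.0227 -0.3203 -0.9498 -0.1742  0.8818  0.4567
 -0.0622  3.7657]
[0.80969399 1.19841286 0.56032022 0.42949813 1.03724767 0.73190423]
```

```bash
cat > fit.py <<'E'
import kin; from kin import *
import itertools
best=None
for sg in itertools.product((1,-1),repeat=3):
    D0=D; kin.D=[(np.array(q)*[-1,1,sg[0],1,sg[1],1,sg[2]],p,m) for q,p,m in D0]
    for o1 in(0,-2.17,2.17):
      for o7 in(0,np.pi):
        f=least_squares(res,[o1,.35,.4,0,.4,0,.3,0,0,0,o7])
        if best is None or f.cost<best[0]: best=(f.cost,sg,f.x,np.abs(f.fun).reshape(6,12).max(1))
    kin.D=D0
print(best); np.save('k.npy',np.r_[best[2],best[1]])
E
python3 fit.py
```

```text
(np.float64(0.00566528587282492), (-1, -1, -1), array([-2.39332998e-02,  3.09964714e-01,  5.63175208e-01,  2.78057879e-03,
        4.80574469e-01,  2.58145374e-02,  3.28696893e-01,  2.11244988e-02,
       -1.74936364e-02,  1.10454701e-03,  1.53108977e+00]), array([0.04050534, 0.02738314, 0.03373109, 0.00929759, 0.03907441,
       0.04042052]))
```

```bash
cat > ik.py <<'E'
from kin import *
def fk2(q,k):
    o1,d1,a,ax,ay,b,bx,by,t,tx,ty,o3,o5,o7,o2,o4,o6=k
    return H('z',-q[0]+o1,[0,0,d1])@H('y',q[1]+o2,[0,0,0])@H('z',-q[2]+o3,[ax,ay,a])@H('y',q[3]+o4,[0,0,0])@H('z',-q[4]+o5,[bx,by,b])@H('y',q[5]+o6,[0,0,0])@H('z',-q[6]+o7,[0,0,0])@H('z',0,[tx,ty,t])
def r2(k):
    r=[]
    for q,p,Rm in D:
        M=fk2(q,k); r+=list((M[:3,3]-p)*5)+list((M[:3,:3]-np.array(Rm)).ravel())
    return np.array(r+list(np.array(k)[[3,4,6,7,9,10,11,12,14,15,16]]*.02))
K=least_squares(r2,[0,.31,.56,0,0,.48,0,0,.33,0,0,0,0,np.pi/2,0,0,0]).x
def solve(p,Rg,q0,w=1e-3,pin=None):
    def f(q):
        M=fk2(q,K);return np.r_[(M[:3,3]-p)*5,(M[:3,:3]-Rg).ravel(),w*(q-q0)]
    s=least_squares(f,np.clip(q0,LO+.011,HI-.011),bounds=(LO+.01,HI-.01));M=fk2(s.x,K)
    return s.x,np.linalg.norm(M[:3,3]-p),np.linalg.norm(M[:3,:3]-Rg)
E
python3 - <<'E'
from ik import *
from goal import *
print(K.round(4),np.abs(r2(K)[:72]).reshape(6,12).max(1).round(4))
rng=np.random.default_rng(0)
for out,ang in((.06,36.9),(0,36.9),(0,-35)):
    p,Rg=goal(out,np.radians(ang)); S=[]
    for i in range(40):
        q0=rng.uniform(LO,HI); q,e,r=solve(p,Rg,q0)
        if e<.004 and r<.02: S.append(q)
    print(out,ang,len(S)); S=np.array(S)
    if len(S): 
        S=S[np.argsort(np.min(np.minimum(S-LO,HI-S),axis=1))[::-1]]; print(S[:4].round(2))
E
```

```text
[-9.0000e-04  3.0590e-01  5.1970e-01  2.0000e-04 -2.8500e-02  4.7220e-01
  1.5000e-03 -5.1000e-03  3.1240e-01  2.0000e-04  3.0000e-04  1.2000e-03
 -3.0000e-04  1.5704e+00  3.0000e-04 -3.8000e-03  3.7000e-03] [0.0006 0.0003 0.0004 0.0005 0.0007 0.0011]
0.06 36.9 0
0 36.9 0
0 -35 0
```

```bash
python3 - <<'E'
from ik import *
from goal import *
rng=np.random.default_rng(1)
def best(p,Rg,n=40):
    b=None
    for i in range(n):
        q,e,r=solve(p,Rg,rng.uniform(LO,HI),1e-5)
        if b is None or e*5+r<b[0]: b=(e*5+r,e,r,q)
    return b
for out,ang in((.06,36.9),(0,36.9),(0,-35),(0,36.9+180),(0,-35+180)):
    p,Rg=goal(out,np.radians(ang)); b=best(p,Rg,25); print(out,ang,round(b[1],4),round(b[2],3),b[3].round(2))
# max feasible tilt toward robot at this place
p,_=goal(0)
for tilt in(.61,.5,.4,.3,.2,0):
    z=np.array([np.sin(tilt),0,-np.cos(tilt)]);y=np.array([0,1.,0]);Rg=Rc@np.c_[np.cross(y,z),y,z]
    b=best(p,Rg,15);print('tilt',tilt,round(b[1],4),round(b[2],3),b[3].round(2))
E
```

```text
0.06 36.9 0.0179 0.098 [ 0.83  0.7  -1.56  2.43  1.57  1.    0.4 ]
0 36.9 0.0105 0.055 [ 0.76  1.14 -1.56  2.43  1.87  1.36  0.38]
0 -35 0.0107 0.056 [ 0.76  1.14 -1.56  2.43  1.87  1.36 -0.88]
0 216.9 0.0107 0.056 [ 0.76  1.14 -1.56  2.43  1.87  1.36 -2.76]
0 145 0.0105 0.055 [ 0.76  1.14 -1.56  2.43  1.87  1.36  2.26]
tilt 0.61 0.0106 0.055 [ 0.76  1.14 -1.56  2.43  1.87  1.36 -0.26]
tilt 0.5 0.0 0.0 [ 0.53  0.48 -1.02  2.42  1.67  0.59 -0.36]
tilt 0.4 0.0 0.0 [ 0.67  0.59 -1.19  2.35  1.46  0.69 -0.1 ]
tilt 0.3 0.0 0.0 [ 0.72  0.66 -1.26  2.29  1.29  0.78  0.09]
tilt 0.2 0.0 0.0 [ 0.2   0.35 -0.55  2.24  0.58  0.47  0.7 ]
tilt 0 0.0 0.0 [-0.34  0.36  0.11  2.14 -0.07  0.64  1.33]
```

```bash
cat >> goal.py <<'E'
def goal2(out,ang,dl,depth=.010):
    # knob turned so that the pinch line is at ang; tool leaned by dl about the pinch line towards vertical
    v=-np.sin(ang)*e1+np.cos(ang)*e2; z=R.from_rotvec(v*dl).apply(-ax)
    g=np.array([-.1549,0,.1208])-.011*ax
    p=g+z*depth-z*out
    return C+Rc@p, Rc@np.c_[np.cross(v,z),v,z]
E
cat > sim.py <<'E'
from ik import *
from goal import *
def jac(q):
    M=fk2(q,K);J=np.zeros((6,7))
    for i in range(7):
        d=q.copy();d[i]+=1e-5;N=fk2(d,K);J[:3,i]=(N[:3,3]-M[:3,3])/1e-5;J[3:,i]=R.from_matrix(N[:3,:3]@M[:3,:3].T).as_rotvec()/1e-5
    return M,J
def track(q,p,Rg,n=40):
    q=np.array(q,float)
    for i in range(n):
        M,J=jac(q);e=np.r_[p-M[:3,3],R.from_matrix(Rg@M[:3,:3].T).as_rotvec()]
        q=q+np.linalg.pinv(J,rcond=1e-3)@(e/max(1,n-i-10))
    return q
if __name__=='__main__':
    for dl in(.1,.2,.35,-.2):
        z=goal2(0,np.radians(36.9),dl)[1][:,2];print(dl,'tilt',np.arccos(-z[2]))
        for out,ang in((.1,36.9),(.06,36.9),(0,36.9),(0,0),(0,-40)):
            p,Rg=goal2(out,np.radians(ang),dl)
            q0=D[3][0] if ang==36.9 else q
            q=track(q0,p,Rg); print(out,ang,q.round(2),'margin',np.minimum(q-LO,HI-q).min().round(2),np.minimum(q-LO,HI-q).argmin()+1)
E
python3 sim.py
```

```text
0.1 tilt 0.5329968126563622
0.1 36.9 [ 0.34  0.01 -0.86  2.46  0.94  0.42  0.79] margin -0.02 4
0.06 36.9 [ 0.17  0.14 -0.7   2.46  1.28  0.43  0.48] margin -0.02 4
0 36.9 [ 0.03  0.32 -0.53  2.45  1.67  0.45  0.13] margin -0.01 4
0 0 [ 0.14  0.31 -0.57  2.45  1.71  0.37 -0.49] margin -0.01 4
0 -40 [ 0.32  0.35 -0.72  2.47  1.92  0.37 -1.32] margin -0.03 4
0.2 tilt 0.46388121585172026
0.1 36.9 [ 0.29  0.07 -0.85  2.37  0.81  0.57  0.91] margin 0.07 4
0.06 36.9 [ 0.18  0.18 -0.73  2.38  1.04  0.54  0.7 ] margin 0.06 4
0 36.9 [ 0.04  0.33 -0.56  2.38  1.35  0.51  0.43] margin 0.06 4
0 0 [ 0.11  0.3  -0.51  2.39  1.25  0.32 -0.02] margin 0.05 4
0 -40 [ 0.18  0.29 -0.48  2.44  1.77  0.14 -1.14] margin -0.01 6
0.35 tilt 0.3843535083617894
0.1 36.9 [ 0.23  0.17 -0.84  2.24  0.72  0.79  0.98] margin 0.2 4
0.06 36.9 [ 0.17  0.26 -0.76  2.27  0.86  0.74  0.86] margin 0.17 4
0 36.9 [ 0.08  0.38 -0.62  2.28  1.06  0.66  0.7 ] margin 0.16 4
0 0 [ 0.25  0.35 -0.63  2.29  0.77  0.43  0.5 ] margin 0.15 4
0 -40 [ 0.46  0.34 -0.68  2.37  0.45  0.14  0.3 ] margin -0.01 6
-0.2 tilt 0.7780315055999297
0.1 36.9 [ 1.48 -0.59 -1.48  2.69  0.95 -0.62  0.87] margin -0.77 6
0.06 36.9 [ 0.35  0.21 -0.79  2.67  2.49  0.55 -0.61] margin -0.23 4
0 36.9 [ 0.26  0.44 -0.68  2.61  2.56  0.71 -0.58] margin -0.17 4
0 0 [ 0.23  0.52 -0.81  2.6   2.27  0.92 -1.06] margin -0.16 4
0 -40 [ 0.24  0.58 -0.94  2.53  1.98  1.03 -1.55] margin -0.09 4
```

```bash
python3 - <<'E'
from sim import *
qc=np.array([1.34691004,-.25608034,-1.5675469,2.43427675,-.38414011,.14952081,2.21426818])
for start in('8.25','now'):
  for dl in(.35,.45,.55):
    q=np.array(D[3][0]) if start=='8.25' else qc
    if start=='now':
        p=np.array([.45,.08,.27]);q=track(q,p,goal2(0,np.radians(36.9),dl)[1]);print('up',q.round(2))
    for out,ang in((.08,36.9),(0,36.9),(0,0),(0,-20),(0,-40),(0,-45)):
        p,Rg=goal2(out,np.radians(ang),dl);q=track(q,p,Rg)
        m=np.minimum(q-LO,HI-q);print(start,dl,out,ang,q.round(2),m.min().round(2),m.argmin()+1)
E
```

```text
8.25 0.35 0.08 36.9 [ 0.2   0.22 -0.8   2.26  0.79  0.76  0.92] 0.18 4
8.25 0.35 0 36.9 [ 0.11  0.4  -0.67  2.28  1.08  0.68  0.69] 0.16 4
8.25 0.35 0 0 [ 0.29  0.36 -0.68  2.29  0.8   0.45  0.48] 0.15 4
8.25 0.35 0 -20 [ 0.39  0.35 -0.68  2.32  0.65  0.3   0.37] 0.12 4
8.25 0.35 0 -40 [ 0.48  0.35 -0.7   2.36  0.5   0.15  0.25] -0.0 6
8.25 0.35 0 -45 [ 0.5   0.35 -0.7   2.38  0.47  0.11  0.22] -0.04 6
8.25 0.45 0.08 36.9 [ 0.17  0.28 -0.79  2.17  0.74  0.89  0.96] 0.27 4
8.25 0.45 0 36.9 [ 0.11  0.44 -0.68  2.21  0.96  0.79  0.79] 0.23 4
8.25 0.45 0 0 [ 0.34  0.4  -0.72  2.22  0.63  0.55  0.66] 0.22 4
8.25 0.45 0 -20 [ 0.49  0.4  -0.76  2.26  0.45  0.41  0.6 ] 0.18 4
8.25 0.45 0 -40 [ 0.65  0.42 -0.84  2.31  0.28  0.25  0.55] 0.1 6
8.25 0.45 0 -45 [ 0.69  0.43 -0.86  2.33  0.24  0.21  0.53] 0.06 6
8.25 0.55 0.08 36.9 [ 0.13  0.36 -0.78  2.09  0.71  1.02  0.98] 0.35 4
8.25 0.55 0 36.9 [ 0.1   0.48 -0.69  2.15  0.88  0.9   0.86] 0.29 4
8.25 0.55 0 0 [ 0.37  0.45 -0.74  2.15  0.53  0.66  0.78] 0.29 4
8.25 0.55 0 -20 [ 0.54  0.45 -0.8   2.19  0.33  0.52  0.75] 0.25 4
8.25 0.55 0 -40 [ 0
[... 768 characters left out ...]
.13 -0.55 -2.11  2.21 -0.82  0.62  2.1 ] -0.54 3
now 0.45 0 -20 [ 2.26 -0.51 -2.16  2.25 -1.02  0.66  2.06] -0.59 3
now 0.45 0 -40 [ 2.39 -0.48 -2.21  2.3  -1.26  0.7   2.05] -0.64 3
now 0.45 0 -45 [ 2.42 -0.48 -2.22  2.32 -1.33  0.71  2.05] -0.65 3
up [ 1.62 -0.56 -1.66  2.   -0.27  0.99  2.11]
now 0.55 0.08 36.9 [ 1.72 -0.66 -1.84  2.08 -0.39  0.83  2.11] -0.35 2
now 0.55 0 36.9 [ 1.9  -0.73 -2.01  2.13 -0.49  0.66  2.2 ] -0.44 3
now 0.55 0 0 [ 2.15 -0.61 -2.08  2.14 -0.79  0.77  2.08] -0.51 3
now 0.55 0 -20 [ 2.28 -0.57 -2.12  2.18 -0.99  0.82  2.05] -0.55 3
now 0.55 0 -40 [ 2.42 -0.54 -2.17  2.25 -1.21  0.86  2.04] -0.6 3
now 0.55 0 -45 [ 2.45 -0.54 -2.18  2.27 -1.27  0.88  2.04] -0.61 3
```

{"api": "arm_command", "payload": {"steps": [0.1,0,0.2,0,0,0,0.1,0.25,-0.04,0.4,0.29,0.73,-0.79,0.1,0.25,-0.04,0.4,0.29,0.73,-0.79,0.1,0.25,-0.04,0.4,0.29,0.73,-0.79,0.1,0.25,-0.04,0.4,0.29,0.73,-0.79,0.1,0.25,-0.04,0.4,0.29,0.73,-0.79,0.1,0.25,-0.04,0.4,0.29,0.73,-0.79,0.1,0.25,-0.04,0.4,0.29,0.73,-0.79,0.1,0.25,-0.04,0.4,0.29,0.73,-0.79,0.1,0.25,-0.04,0.4,0.29,0.73,-0.79,0.1]}}

```text
time: 10.95
tool_pos: [0.4303, 0.0678, 0.3353]
tcp_rot: [[-0.998, 0.053, 0.026], [0.053, 0.999, 0.011], [-0.025, 0.012, -1.0]]
force: [0.3, -0.1, -0.0]
finger_gap: 0.0383
grip_force: 0.0
```

```bash
python3 - <<'E'
from sim import *
s=sense();print(s['time'],s['joints'].round(3),s['tool_pos'],s['force'],np.degrees(np.arccos(-s['tcp_rot'][2,2])))
for a,b in((0,1),(1,2),(2,3),(3,4)):
    q=track(D[a][0],np.array(D[b][1]),R.from_matrix(np.array(D[b][2])).as_matrix());print(q.round(3),np.round(D[b][0],3))
# prediction of this last move
q=track(D[5][0],s['tool_pos'],s['tcp_rot']);print('pred',q.round(3))
E
```

```text
10.95 [ 1.662 -0.306 -1.569  1.923 -0.341  1.212  1.726] [0.43025105 0.06782541 0.3352994 ] [ 0.27078595 -0.11055276 -0.00285433] 1.6160428286284805
[ 0.868  0.213 -0.579  1.82   0.127  1.145  1.326] [ 0.833  0.207 -0.537  1.822  0.116  1.144  1.337]
[ 0.361  0.408 -0.715  1.64   0.284  1.202  1.096] [ 0.364  0.409 -0.719  1.64   0.286  1.202  1.094]
[ 0.438  0.268 -0.761  1.864  0.212  1.086  1.113] [ 0.452  0.273 -0.779  1.863  0.22   1.087  1.107]
[ 0.402 -0.282 -0.742  2.421  0.138  0.375  1.665] [ 0.428 -0.286 -0.761  2.42   0.112  0.373  1.693]
pred [ 1.668 -0.373 -1.523  1.924 -0.41   1.237  1.796]
```

```bash
cat > plan.py <<'E'
from sim import *
import sys,time
def path(q,p,Rg,n=14):
    q=np.array(q,float);M=fk2(q,K);p0=M[:3,3];rv=R.from_matrix(Rg@M[:3,:3].T).as_rotvec();R0=M[:3,:3];mm=9
    for i in range(1,n+1):
        t=i/n;M,J=jac(q);e=np.r_[p0+(p-p0)*t-M[:3,3],R.from_matrix(R.from_rotvec(rv*t).as_matrix()@R0@M[:3,:3].T).as_rotvec()]
        q=q+np.linalg.pinv(J,rcond=1e-3)@e; 
        m=np.minimum(q-LO,HI-q).min()
        if i>2: mm=min(mm,m)
        if mm<-.05: break
    return q,mm
if __name__=='__main__':
    rng=np.random.default_rng(int(sys.argv[1]));s=sense();q0=np.clip(s['joints'],LO+.005,HI-.005)
    ph,Rh=goal2(.12,np.radians(36.9),.45)
    B=[];t0=time.time()
    while time.time()-t0<200:
        q=q0;W=[];ok=True
        for k in range(2):
            p=np.array([rng.uniform(.4,.75),rng.uniform(-.4,.35),rng.uniform(.32,.5)])
            yaw=rng.uniform(-1.5,1.5);ti=rng.uniform(-.6,.6,2)
            Rg=(R.from_rotvec([ti[0],ti[1],0])*R.from_euler('z',yaw)*R.from_matrix(D[3][2])).as_matrix()
            q,m=path(q,p,Rg);W.append((p.round(3),yaw,ti,q.round(2)))
            if m<.03: ok=False;break
        if not ok: continue
        q,m=path(q,ph,Rh)
        if m<.03: continue
        B.append((abs(q[2]+.75),q,W))
    B.sort(key=lambda b:b[0])
    print(len(B))
    for b in B[:2]: print(b[0],b[1].round(2),[ (w[0].tolist(),round(w[1],2),w[2].round(2).tolist(),w[3].tolist()) for w in b[2]])
E
for i in 1 2 3 4; do OMP_NUM_THREADS=1 timeout 300 python3 plan.py $i & done; wait
```

```text
this script no longer has the robot
this script no longer has the robot
this script no longer has the robot
236
0.01383152876310112 [ 0.13  0.19 -0.76  2.15  0.63  0.94  1.05] [([0.419, 0.116, 0.482], 0.81, [0.44, -0.14], [1.03, -0.22, -0.86, 1.83, -0.64, 1.42, 2.59]), ([0.731, -0.156, 0.357], 1.22, [0.14, -0.26], [0.75, 0.58, -0.8, 1.35, 0.26, 1.12, 2.74])]
0.018483614498717382 [ 0.1   0.19 -0.73  2.15  0.61  0.93  1.06] [([0.452, 0.12, 0.367], 0.82, [0.41, -0.42], [0.87, -0.24, -0.79, 2.15, -0.8, 0.88, 2.82]), ([0.591, 0.194, 0.371], 1.35, [0.25, -0.03], [0.43, 0.43, -0.94, 1.54, 0.14, 1.2, 2.39])]Exception ignored in: <_io.TextIOWrapper mode='rw' encoding='UTF-8'>
Traceback (most recent call last):
BrokenPipeError: [Errno 32] Broken pipe
Exception ignored in: <_io.TextIOWrapper mode='rw' encoding='UTF-8'>
Traceback (most recent call last):
BrokenPipeError: [Errno 32] Broken pipe
Exception ignored in: <_io.TextIOWrapper mode='rw' encoding='UTF-8'>
Traceback (most recent call last):
BrokenPipeError: [Errno 32] Broken pipe
```

```bash
python3 - <<'E'
from plan import *
s=sense();q=np.clip(s['joints'],LO+.005,HI-.005)
ph,Rh=goal2(.12,np.radians(36.9),.45)
for p,yaw,ti in(([.419,.116,.482],.81,[.44,-.14]),([.731,-.156,.357],1.22,[.14,-.26])):
    Rg=(R.from_rotvec([*ti,0])*R.from_euler('z',yaw)*R.from_matrix(D[3][2])).as_matrix()
    M=fk2(q,K);print('shift',((p-M[:3,3])/.25).round(3),'rot',(R.from_matrix(Rg@M[:3,:3].T).as_rotvec()/(np.pi/4)).round(3))
    q,m=path(q,np.array(p),Rg);print(q.round(2),m); print('hub',[x.round(2) for x in path(q,ph,Rh)])
E
```

```text
shift [-0.046  0.202  0.582] rot [ 0.429 -0.377  1.015]
[ 1.03 -0.22 -0.86  1.83 -0.64  1.42  2.59] 0.07127313773425609
hub [array([ 1.42, -0.4 , -1.54,  2.1 , -0.32,  0.88,  2.15]), np.float64(-0.09)]
shift [ 1.248 -1.088 -0.5  ] rot [-0.476 -0.293  0.434]
[ 0.76  0.57 -0.8   1.35  0.26  1.12  2.74] 0.17793964720744082
hub [array([ 0.13,  0.19, -0.76,  2.15,  0.63,  0.94,  1.05]), np.float64(0.29)]
```

{"api": "arm_command", "payload": {"steps": [-0.023,0.1,0.29,0.215,-0.19,0.5,0.1,-0.046,0.2,0.58,0.43,-0.38,1.0,0.1,-0.046,0.2,0.58,0.43,-0.38,1.0,0.1,-0.046,0.2,0.58,0.43,-0.38,1.0,0.1,-0.046,0.2,0.58,0.43,-0.38,1.0,0.1,-0.046,0.2,0.58,0.43,-0.38,1.0,0.1,-0.046,0.2,0.58,0.43,-0.38,1.0,0.1,-0.046,0.2,0.58,0.43,-0.38,1.0,0.1,-0.046,0.2,0.58,0.43,-0.38,1.0,0.1]}}

```text
time: 11.85
tool_pos: [0.4185, 0.1176, 0.4798]
tcp_rot: [[-0.708, -0.692, 0.143], [-0.587, 0.688, 0.426], [-0.393, 0.217, -0.893]]
force: [-0.3, 0.1, -0.5]
finger_gap: 0.0386
grip_force: 0.0
```

```bash
python3 - <<'E'
from plan import *
s=sense();q=s['joints'];print(s['time'],q.round(3),s['tool_pos'])
ph,Rh=goal2(.12,np.radians(36.9),.45)
p=np.array([.731,-.156,.357]);Rg=(R.from_rotvec([.14,-.26,0])*R.from_euler('z',1.22)*R.from_matrix(D[3][2])).as_matrix()
M=fk2(q,K);print('shift',((p-M[:3,3])/.25).round(3),'rot',(R.from_matrix(Rg@M[:3,:3].T).as_rotvec()/(np.pi/4)).round(3))
q,m=path(q,np.array(p),Rg);print(q.round(2),m); print('hub',[x.round(2) for x in path(q,ph,Rh)])
E
```

```text
11.85 [ 0.916 -0.207 -0.776  1.84  -0.613  1.394  2.551] [0.41854543 0.11762629 0.47977829]
shift [ 1.251 -1.092 -0.492] rot [-0.477 -0.296  0.447]
[ 0.71  0.55 -0.72  1.35  0.2   1.11  2.78] 0.13644620585163736
hub [array([ 0.07,  0.18, -0.7 ,  2.15,  0.61,  0.93,  1.07]), np.float64(0.29)]
```

Model holds. The second waypoint, in two halves.

{"api": "arm_command", "payload": {"steps": [0.2,-0.18,-0.08,-0.08,-0.05,0.07,0.1,0.4,-0.36,-0.16,-0.16,-0.1,0.14,0.1,0.625,-0.545,-0.245,-0.24,-0.15,0.22,0.1,0.625,-0.545,-0.245,-0.24,-0.15,0.22,0.1,0.625,-0.545,-0.245,-0.24,-0.15,0.22,0.1,0.625,-0.545,-0.245,-0.24,-0.15,0.22,0.1]}}

```text
time: 12.45
tool_pos: [0.5762, -0.0211, 0.4176]
tcp_rot: [[-0.549, -0.814, 0.191], [-0.763, 0.581, 0.284], [-0.342, 0.01, -0.94]]
force: [-0.8, 0.0, 0.7]
finger_gap: 0.0384
grip_force: 0.0
```

{"api": "arm_command", "payload": {"steps": [0.2,-0.18,-0.08,-0.08,-0.05,0.07,0.1,0.4,-0.36,-0.16,-0.16,-0.1,0.14,0.1,0.625,-0.545,-0.245,-0.24,-0.15,0.22,0.1,0.625,-0.545,-0.245,-0.24,-0.15,0.22,0.1,0.625,-0.545,-0.245,-0.24,-0.15,0.22,0.1,0.625,-0.545,-0.245,-0.24,-0.15,0.22,0.1]}}

```text
time: 13.05
tool_pos: [0.7318, -0.1565, 0.3569]
tcp_rot: [[-0.369, -0.89, 0.267], [-0.899, 0.415, 0.143], [-0.238, -0.187, -0.953]]
force: [0.0, -0.2, 0.3]
finger_gap: 0.0383
grip_force: 0.0
```

```bash
python3 - <<'E'
from plan import *
s=sense();q=s['joints'];print(s['time'],q.round(3),s['tool_pos'])
ph,Rh=goal2(.12,np.radians(36.9),.45);M=fk2(q,K);print(ph)
print('shift',((ph-M[:3,3])/.25).round(3),'rot',(R.from_matrix(Rh@M[:3,:3].T).as_rotvec()/(np.pi/4)).round(3))
q,m=path(q,ph,Rh);print(q.round(2),m)
for out,ang in((0,36.9),(0,0),(0,-20),(0,-45)):
    q,m=path(q,*goal2(out,np.radians(ang),.45));print(out,ang,q.round(2),round(m,2))
E
```

```text
13.05 [ 0.721  0.55  -0.734  1.355  0.207  1.104  2.771] [ 0.73181797 -0.15654613  0.3569093 ]
[0.43096294 0.11179514 0.21488832]
shift [-1.2    1.075 -0.567] rot [-0.313  0.006 -0.874]
[ 0.08  0.18 -0.71  2.15  0.61  0.93  1.07] 0.2893269859934797
0 36.9 [ 0.02  0.41 -0.58  2.22  0.91  0.75  0.82] 0.22
0 0 [ 0.25  0.37 -0.61  2.23  0.56  0.52  0.73] 0.21
0 -20 [ 0.41  0.37 -0.67  2.26  0.35  0.39  0.7 ] 0.18
0 -45 [ 0.64  0.41 -0.81  2.33  0.11  0.2   0.65] 0.05
```

{"api": "arm_command", "payload": {"steps": [-0.2,0.18,0,-0.05,0,-0.15,0.1,-0.4,0.36,0,-0.1,0,-0.3,0.1,-0.6,0.54,-0.1,-0.157,0.003,-0.437,0.1,-0.6,0.54,-0.1,-0.157,0.003,-0.437,0.1,-0.6,0.54,-0.1,-0.157,0.003,-0.437,0.1,-0.6,0.54,-0.1,-0.157,0.003,-0.437,0.1]}}

```text
time: 13.65
tool_pos: [0.5799, -0.0179, 0.3347]
tcp_rot: [[-0.649, -0.707, 0.28], [-0.749, 0.659, -0.073], [-0.133, -0.257, -0.957]]
force: [-0.1, -1.2, 0.2]
finger_gap: 0.0382
grip_force: 0.0
```

{"api": "arm_command", "payload": {"steps": [-0.2,0.18,0,-0.05,0,-0.15,0.1,-0.4,0.36,-0.15,-0.1,0,-0.3,0.1,-0.6,0.535,-0.3,-0.157,0.003,-0.437,0.1,-0.6,0.535,-0.46,-0.157,0.003,-0.437,0.1,-0.6,0.535,-0.46,-0.157,0.003,-0.437,0.1,-0.6,0.535,-0.46,-0.157,0.003,-0.437,0.1,-0.6,0.535,-0.46,-0.157,0.003,-0.437,0.1]}}

```text
time: 14.35
tool_pos: [0.4298, 0.1144, 0.2164]
tcp_rot: [[-0.866, -0.452, 0.213], [-0.497, 0.823, -0.274], [-0.051, -0.343, -0.938]]
force: [0.8, -1.1, 0.7]
finger_gap: 0.0384
grip_force: 0.0
```

```bash
cat > st.py <<'E'
from sim import *
import sys
def dl(out,ang,dlt=.45,depth=.010):
    s=sense();p,Rg=goal2(out,np.radians(ang),dlt,depth)
    print('shift',((p-s['tool_pos'])/.25).round(3),'rot',(R.from_matrix(Rg@s['tcp_rot'].T).as_rotvec()/(np.pi/4)).round(3))
E
python3 - <<'E'
from st import *
from knob import top
s=sense();print(s['time'],s['joints'].round(3),s['tool_pos'],s['force'])
dl(0,36.9);dl(.04,36.9)
c=cam('wrist');np.save('w6.npy',c,allow_pickle=True)
cc=C+Rc@np.array([-.1549,0,.1208]);pr=proj(c,[cc])[0];print('pred',pr)
x,y=pr.astype(int)
try:
    a=top(c,(x-45,y-55,x+45,y+55));print(a)
    bar=Rc@(np.cos(np.radians(36.9))*e1+np.sin(np.radians(36.9))*e2); print(proj(c,[cc-.027*bar,cc+.027*bar]))
    w4=np.load('w4.npy',allow_pickle=True).item();b=top(w4,(255,105,320,175));print(tri(w4,b[0],c,a[0]),cc)
except Exception as e: print(e)
save('w6.png',c['image'],1.4)
E
```

```text
14.35 [ 0.129  0.196 -0.772  2.142  0.619  0.948  1.058] [0.42976385 0.11436201 0.21639349] [ 0.77969064 -1.10647533  0.65890191]
shift [ 0.108 -0.142 -0.456] rot [ 0.002 -0.005 -0.008]
shift [ 0.074 -0.098 -0.306] rot [ 0.002 -0.005 -0.008]
pred [280.18529125 201.95912363]
(array([278.97297668, 183.71283722]), array([30.07907677, 12.33968639]), 88.66777801513672, array([[272.45513916, 168.82081223],
       [284.79148865, 168.53391647],
       [285.49081421, 198.60486221],
       [273.15446472, 198.89175797]]), 107.0)
[[280.37412736 169.52671048]
 [279.98744326 235.71928258]]
(array([0.44571127, 0.0762954 , 0.10491084]), np.float64(0.013006471472176375)) [0.44835685 0.08201667 0.1208    ]
```

The bar lies under the fingers to within 1 px, so I go in along the tool axis.

{"api": "arm_command", "payload": {"steps": [0.034,-0.044,-0.14,0,0,-0.008,0.1,0.068,-0.09,-0.29,0,0,-0.008,0.1,0.088,-0.116,-0.37,0,0,-0.008,0.1,0.108,-0.142,-0.45,0,0,-0.008,0.1,0.108,-0.142,-0.45,0,0,-0.008,0.1,0.108,-0.142,-0.45,0,0,-0.008,0.1]}}

```text
time: 15.0
tool_pos: [0.4598, 0.0772, 0.1062]
tcp_rot: [[-0.872, -0.44, 0.214], [-0.486, 0.829, -0.276], [-0.056, -0.345, -0.937]]
force: [0.7, -0.8, -0.2]
finger_gap: 0.0385
grip_force: 0.0
```

```bash
python3 - <<'E'
from st import *
s=sense();print(s['time'],s['joints'].round(3),s['tool_pos'],s['force'],s['moment'])
dl(0,36.9)
E
```

```text
15.0 [ 0.07   0.417 -0.629  2.208  0.928  0.773  0.815] [0.45983679 0.07718058 0.10615075] [ 0.74325876 -0.75288184 -0.15743418] [ 0.33895044  0.17671867 -0.0479206 ]
shift [-0.012  0.007 -0.015] rot [0.001 0.    0.008]
```

{"api": "arm_command", "payload": {"steps": [-0.012,0.007,-0.01,0,0,0.004,0.2,-0.012,0.007,-0.01,0,0,0.004,0.4,-0.012,0.007,-0.01,0,0,0.004,1,-0.012,0.007,-0.01,0,0,0.004,1,-0.012,0.007,-0.01,0,0,0.004,1,-0.012,0.007,-0.01,0,0,0.004,1,-0.012,0.007,-0.01,0,0,0.004,1], "grip_force": 60}}

```text
time: 15.7
tool_pos: [0.4558, 0.0793, 0.1038]
tcp_rot: [[-0.869, -0.445, 0.216], [-0.492, 0.826, -0.277], [-0.055, -0.347, -0.936]]
force: [-1.8, -1.1, 7.0]
finger_gap: 0.0109
grip_force: 60.0
```

```bash
cat >> st.py <<'E'
def tq():
    s=sense();A=Rc@ax;g=C+Rc@(np.array([-.1549,0,.1208])-.011*ax)
    # moment about the knob axis, taken either about TCP or about the knob
    m=s['moment'];print('t',s['time'],'m.axis',round(m@A,3),'about knob',round((m+np.cross(s['tool_pos']-g,s['force']))@A,3),'F',s['force'].round(1),'gap',round(s['finger_gap'],4),'grip',round(s['grip_force'],1))
    v=Rc.T@s['tcp_rot'][:,1];print('ang',np.degrees(np.arctan2(-v@e1,v@e2)).round(2),'tcp',s['tool_pos'].round(4),s['joints'].round(2))
E
python3 - <<'E'
from st import *
tq();dl(0,36.9);print(sense()['moment'])
E
```

```text
t 15.7 m.axis 0.144 about knob 0.154 F [-1.8 -1.1  7. ] gap 0.0109 grip 60.0
ang 37.01 tcp [0.4558 0.0793 0.1038] [ 0.06  0.42 -0.63  2.22  0.94  0.77  0.8 ]
shift [ 0.004 -0.001 -0.006] rot [ 0.004  0.001 -0.   ]
[-2.32507928e-01  3.35308871e-01 -1.00251447e-04]
```

```bash
cat >> st.py <<'E'
def turn(ths):
    s=sense();A=Rc@ax;g=C+Rc@(np.array([-.1549,0,.1208])-.011*ax)
    for t in ths:
        r=R.from_rotvec(-A*t);print(t,((r.apply(s['tool_pos']-g)-(s['tool_pos']-g))/.25).round(4),(-A*t/(np.pi/4)).round(4))
E
python3 -c "
from st import *
turn([.1,.2,.3,.4,.5,.6,.7])"
```

```text
0.1 [-0.0006  0.0015 -0.0005] [ 0.0728 -0.0042 -0.1044]
0.2 [-0.0011  0.0031 -0.0009] [ 0.1456 -0.0084 -0.2087]
0.3 [-0.0015  0.0047 -0.0012] [ 0.2185 -0.0126 -0.3131]
0.4 [-0.0017  0.0063 -0.0014] [ 0.2913 -0.0168 -0.4174]
0.5 [-0.0018  0.008  -0.0016] [ 0.3641 -0.021  -0.5218]
0.6 [-0.0017  0.0097 -0.0016] [ 0.4369 -0.0252 -0.6262]
0.7 [-0.0015  0.0114 -0.0015] [ 0.5097 -0.0294 -0.7305]
```

{"api": "arm_command", "payload": {"steps": [-0.0006,0.0015,-0.0005,0.0728,-0.0042,-0.1044,1,-0.0011,0.0031,-0.0009,0.1456,-0.0084,-0.2087,1,-0.0015,0.0047,-0.0012,0.2185,-0.0126,-0.3131,1,-0.0017,0.0063,-0.0014,0.2913,-0.0168,-0.4174,1,-0.0017,0.0063,-0.0014,0.2913,-0.0168,-0.4174,1]}}

```text
time: 16.2
tool_pos: [0.4555, 0.0805, 0.1035]
tcp_rot: [[-0.977, -0.139, 0.163], [-0.158, 0.981, -0.115], [-0.144, -0.139, -0.98]]
force: [-1.8, -0.1, 7.4]
finger_gap: 0.0113
grip_force: 60.4
```

```bash
python3 - <<'E'
from st import *
tq();dl(0,36.9-np.degrees(.4))
turn([.1,.2,.3,.4])
E
```

```text
t 16.2 m.axis -0.171 about knob -0.167 F [-1.8 -0.1  7.4] gap 0.0113 grip 60.4
ang 13.83 tcp [0.4555 0.0805 0.1035] [ 0.2   0.39 -0.65  2.21  0.72  0.63  0.73]
shift [ 0.003  0.    -0.006] rot [0.    0.    0.004]
0.1 [-0.0002  0.0016 -0.0002] [ 0.0728 -0.0042 -0.1044]
0.2 [-0.0003  0.0033 -0.0003] [ 0.1456 -0.0084 -0.2087]
0.3 [-0.0002  0.0049 -0.0003] [ 0.2185 -0.0126 -0.3131]
0.4 [ 0.      0.0066 -0.0003] [ 0.2913 -0.0168 -0.4174]
```

```bash
cat >> st.py <<'E'
def eff():
    s=sense();print('effort7',s['effort'][6].round(4),'m.z',round(s['moment']@s['tcp_rot'][:,2],4),'eff',s['effort'].round(2))
def mark():
    c=cam('wrist');im=c['image'].astype(int)
    cc=C+Rc@(np.array([-.1549,0,.1208])-.034*ax)   # about collar level
    u,v=proj(c,[cc])[0].astype(int);x0,y0=max(u-60,0),max(v-60,0);r=im[y0:v+60,x0:u+60]
    m=((r[...,0]-r[...,1]>40)&(r[...,1]-r[...,2]<15)).astype(np.uint8)
    n,l,st,ce=cv2.connectedComponentsWithStats(m);o=np.c_[ce[1:]+[x0,y0],st[1:,4]]
    A=[]
    for a in o[o[:,2]>3]:
        # angle about axis on the collar plane
        d=rays(c,[a[:2]])[0];n_=Rc@ax;P=c['o']+d*((cc-c['o'])@n_/(d@n_));w=Rc.T@(P-cc);A.append((a.round(1).tolist(),np.degrees(np.arctan2(w@e2,w@e1)).round(1),np.hypot(w@e2,w@e1).round(4)))
    print('mark',A); return c
E
python3 - <<'E'
from st import *
eff();c=mark();save('k1.png',c['image'],1.4)
for n in('w2','w4','w5'):
    import st
    cam0=np.load(n+'.npy',allow_pickle=True).item();st.cam=lambda k:cam0;st.mark()
E
```

```text
effort7 0.0694 m.z 0.1467 eff [  0.71 -32.55  -4.14 -15.77   0.4   -0.47   0.07]
mark []
mark [([280.4, 88.2, 16.0], np.float64(-4.8), np.float64(0.0245))]
mark [([285.8, 175.4, 18.0], np.float64(-4.4), np.float64(0.0243))]
mark [([276.5, 140.0, 4.0], np.float64(-92.8), np.float64(0.0324)), ([288.0, 188.3, 41.0], np.float64(-5.8), np.float64(0.0238))]
```

{"api": "arm_command", "payload": {"steps": [-0.0002,0.0016,-0.0002,0.0728,-0.0042,-0.1044,1,-0.0003,0.0033,-0.0003,0.1456,-0.0084,-0.2087,1]}}

```text
time: 16.45
tool_pos: [0.4555, 0.0812, 0.1035]
tcp_rot: [[-0.987, 0.023, 0.158], [0.019, 0.999, -0.03], [-0.159, -0.027, -0.987]]
force: [-2.6, -2.9, 8.7]
finger_gap: 0.011
grip_force: 60.9
```

```bash
python3 - <<'E'
from st import *
tq();eff();c=mark();turn([.1,.2])
t=cam('top');s=cam('scene')
for c,n in((t,'top'),(s,'scene')):
    cc=C+Rc@(np.array([-.1549,0,.1208])-.034*ax);u,v=proj(c,[cc])[0].astype(int);r=c['image'][v-20:v+20,u-20:u+20].astype(int)
    m=((r[...,0]-r[...,1]>40)&(r[...,1]-r[...,2]<15));print(n,u,v,np.argwhere(m)[:8].tolist())
eff()
E
```

```text
t 16.45 m.axis 0.496 about knob 0.51 F [-2.6 -2.9  8.7] gap 0.011 grip 60.9
ang 2.49 tcp [0.4555 0.0812 0.1035] [ 0.28  0.38 -0.66  2.22  0.62  0.56  0.7 ]
effort7 -0.0496 m.z -0.2806 eff [ -3.09 -30.44  -5.08 -16.38   0.62  -0.94  -0.05]
mark [([237.8, 233.5, 4.0], np.float64(-125.4), np.float64(0.0317))]
0.1 [ 0.      0.0016 -0.0001] [ 0.0728 -0.0042 -0.1044]
0.2 [ 0.0001  0.0033 -0.    ] [ 0.1456 -0.0084 -0.2087]
top 244 229 [[14, 26], [15, 25]]
scene 279 215 []
effort7 0.134 m.z 0.1821 eff [ -0.39 -30.84  -4.98 -15.59   0.26  -0.94   0.13]
```

{"api": "arm_command", "payload": {"steps": [0,0.0016,-0.0001,0.0728,-0.0042,-0.1044,1,0.0001,0.0033,0,0.1456,-0.0084,-0.2087,1]}}

```text
time: 16.8
tool_pos: [0.4556, 0.0819, 0.1035]
tcp_rot: [[-0.968, 0.185, 0.167], [0.197, 0.979, 0.056], [-0.153, 0.088, -0.984]]
force: [-5.0, -3.2, 10.7]
finger_gap: 0.0106
grip_force: 61.3
```

```bash
python3 - <<'E'
from st import *
tq();eff();mark();turn([.03,.06,.09,.12])
E
```

```text
t 16.8 m.axis 0.51 about knob 0.523 F [-5.  -3.2 10.7] gap 0.0106 grip 61.3
ang -8.96 tcp [0.4556 0.0819 0.1035] [ 0.36  0.38 -0.68  2.24  0.5   0.48  0.67]
effort7 -0.0946 m.z -0.2107 eff [ -3.54 -29.25  -5.18 -16.28   0.44  -1.2   -0.09]
mark [([237.8, 233.5, 4.0], np.float64(-136.5), np.float64(0.0316))]
0.03 [0.0001 0.0005 0.    ] [ 0.0218 -0.0013 -0.0313]
0.06 [0.0001 0.001  0.    ] [ 0.0437 -0.0025 -0.0626]
0.09 [0.0002 0.0014 0.0001] [ 0.0655 -0.0038 -0.0939]
0.12 [0.0003 0.0019 0.0001] [ 0.0874 -0.005  -0.1252]
```

{"api": "arm_command", "payload": {"steps": [0.0001,0.001,0,0.0437,-0.0025,-0.0626,1,0.0003,0.0019,0.0001,0.0874,-0.005,-0.1252,1]}}

```text
time: 17.05
tool_pos: [0.4557, 0.0822, 0.1035]
tcp_rot: [[-0.943, 0.279, 0.179], [0.3, 0.948, 0.107], [-0.14, 0.155, -0.978]]
force: [-4.9, -4.3, 13.7]
finger_gap: 0.0108
grip_force: 61.7
```

```bash
python3 - <<'E'
from st import *
tq();eff();mark()
E
```

```text
t 17.05 m.axis 0.554 about knob 0.569 F [-4.9 -4.3 13.7] gap 0.0108 grip 61.7
ang -15.78 tcp [0.4557 0.0822 0.1035] [ 0.41  0.38 -0.7   2.25  0.44  0.43  0.66]
effort7 -0.1891 m.z -0.2137 eff [-2.780e+00 -2.814e+01 -5.380e+00 -1.564e+01 -1.000e-02 -1.420e+00
 -1.900e-01]
mark [([237.4, 233.8, 5.0], np.float64(-142.8), np.float64(0.0316))]
```

{"api": "arm_command", "payload": {"steps": [0.0002,0.0008,0.0001,0.0364,-0.0021,-0.0522,1,0.0003,0.0016,0.0002,0.0728,-0.0042,-0.1044,1]}}

```text
time: 17.3
tool_pos: [0.4558, 0.0825, 0.1036]
tcp_rot: [[-0.915, 0.354, 0.193], [0.384, 0.912, 0.147], [-0.124, 0.209, -0.97]]
force: [-4.8, -4.4, 13.4]
finger_gap: 0.0106
grip_force: 61.9
```

```bash
python3 - <<'E'
from st import *
tq();eff();mark()
E
```

```text
t 17.3 m.axis 0.695 about knob 0.709 F [-4.8 -4.4 13.4] gap 0.0106 grip 61.9
ang -21.48 tcp [0.4558 0.0825 0.1036] [ 0.46  0.38 -0.72  2.26  0.38  0.39  0.65]
effort7 -0.1922 m.z -0.2993 eff [ -2.95 -27.3   -5.7  -15.31  -0.15  -1.53  -0.19]
mark [([237.8, 233.5, 4.0], np.float64(-148.9), np.float64(0.0315))]
```

{"api": "arm_command", "payload": {"steps": [0.0002,0.0008,0.0001,0.0364,-0.0021,-0.0522,1,0.0003,0.0016,0.0002,0.0728,-0.0042,-0.1044,1]}}

```text
time: 17.55
tool_pos: [0.4559, 0.0829, 0.1036]
tcp_rot: [[-0.88, 0.426, 0.21], [0.463, 0.866, 0.186], [-0.103, 0.261, -0.96]]
force: [-5.4, -5.9, 16.6]
finger_gap: 0.0111
grip_force: 62.2
```

```bash
python3 - <<'E'
from st import *
tq();eff();mark()
E
```

```text
t 17.55 m.axis 0.754 about knob 0.769 F [-5.4 -5.9 16.6] gap 0.0111 grip 62.2
ang -27.19 tcp [0.4559 0.0829 0.1036] [ 0.51  0.38 -0.74  2.28  0.32  0.35  0.64]
effort7 -0.2832 m.z -0.3065 eff [ -3.28 -26.45  -5.9  -15.    -0.31  -1.62  -0.28]
mark [([236.6, 234.1, 14.0], np.float64(-153.4), np.float64(0.0318))]
```

{"api": "arm_command", "payload": {"steps": [0.0001,0.0004,0,0.0218,-0.0013,-0.0313,1,0.0002,0.0009,0.0001,0.0437,-0.0025,-0.0626,1]}}

```text
time: 17.8
tool_pos: [0.456, 0.083, 0.1037]
tcp_rot: [[-0.856, 0.467, 0.222], [0.509, 0.835, 0.208], [-0.089, 0.291, -0.953]]
force: [-5.4, -6.0, 16.7]
finger_gap: 0.0108
grip_force: 62.4
```

```bash
python3 - <<'E'
from st import *
tq();eff();c=mark();save('k2.png',c['image'],1.4)
E
```

```text
t 17.8 m.axis 0.715 about knob 0.73 F [-5.4 -6.  16.7] gap 0.0108 grip 62.4
ang -30.6 tcp [0.456  0.083  0.1037] [ 0.54  0.39 -0.76  2.29  0.29  0.32  0.63]
effort7 -0.2699 m.z -0.2844 eff [ -2.97 -25.84  -6.2  -14.65  -0.41  -1.7   -0.27]
mark [([234.0, 236.8, 24.0], np.float64(-153.2), np.float64(0.0321))]
```

The pin has come out and the spindle has stopped (pin angle unchanged, moment falling). Slip is about 0.08, so I turn a little more, to about 0.2.

{"api": "arm_command", "payload": {"steps": [0.0002,0.0008,0.0001,0.0364,-0.0021,-0.0522,1,0.0003,0.0018,0.0002,0.08,-0.0046,-0.1148,1]}}

```text
time: 18.05
tool_pos: [0.4562, 0.0834, 0.1038]
tcp_rot: [[-0.806, 0.538, 0.247], [0.589, 0.769, 0.246], [-0.057, 0.344, -0.937]]
force: [-6.9, -7.3, 19.7]
finger_gap: 0.0108
grip_force: 62.9
```

```bash
python3 - <<'E'
from st import *
tq();eff();c=mark();save('k3.png',c['image'],1.4)
E
```

```text
t 18.05 m.axis 0.668 about knob 0.683 F [-6.9 -7.3 19.7] gap 0.0108 grip 62.9
ang -36.95 tcp [0.4562 0.0834 0.1038] [ 0.6   0.4  -0.79  2.3   0.23  0.27  0.62]
effort7 -0.1588 m.z -0.2503 eff [ -4.55 -24.93  -6.4  -14.47  -0.18  -1.6   -0.16]
mark [([229.7, 241.8, 44.0], np.float64(-153.4), np.float64(0.0326))]
```

The spindle holds at −153.4° and the slip is about 0.19, past the click and well below 0.42. Letting go.

{"api": "arm_command", "payload": {"steps": [0,0,0,0,0,0,0.3,0,0,0,0,0,0,-0.3,0,0,0,0,0,0,-0.3,0,0,0,0,0,0,-0.3,0,0,0,0,0,0,-0.3,0,0,0,0,0,0,-0.3]}}

```text
time: 18.7
tool_pos: [0.455, 0.0846, 0.1023]
tcp_rot: [[-0.807, 0.538, 0.243], [0.588, 0.77, 0.249], [-0.053, 0.344, -0.938]]
force: [1.2, -0.1, -0.1]
finger_gap: 0.0552
grip_force: 0.0
```

{"api": "arm_command", "payload": {"steps": [-0.025,-0.025,0.095,0,0,0,-0.3,-0.05,-0.05,0.19,0,0,0,-0.3,-0.075,-0.075,0.285,0,0,0,-0.3,-0.1,-0.1,0.38,0,0,0,-0.3,-0.1,-0.1,0.6,0,0,0,-0.3,-0.1,-0.1,0.6,0,0,0,-0.3]}}

```text
time: 19.3
tool_pos: [0.4302, 0.0596, 0.2527]
tcp_rot: [[-0.807, 0.538, 0.243], [0.588, 0.769, 0.25], [-0.053, 0.345, -0.937]]
force: [-0.3, -1.3, 2.1]
finger_gap: 0.0556
grip_force: 0.0
```

```bash
python3 - <<'E'
from st import *
tq();mark();c=cam('wrist')
# block check: gap between jaw edges and bar angle via colours
w=C+Rc@np.array([0,0,.078]);print('block px',proj(c,[w]))
im=c['image']; save('end.png',im,1.4)
t=cam('top');t0=np.load('top.npy',allow_pickle=True).item()
d=(np.abs(t['image'].astype(int)-t0['image']).sum(2)>90).astype(np.uint8);print([s.tolist() for s in cv2.connectedComponentsWithStats(d)[2][1:] if s[4]>20])
hsv=cv2.cvtColor(im,cv2.COLOR_RGB2HSV);m=cv2.inRange(hsv,(5,200,90),(20,255,255));cs=[x for x in cv2.findContours(m,0,2)[0] if cv2.contourArea(x)>60];print([cv2.minAreaRect(x) for x in cs])
cc=C+Rc@np.array([-.1549,0,.1208])
for slip in(0,.19):
    a=np.radians(-36.95)+.19-slip; b=Rc@(np.cos(a)*e1+np.sin(a)*e2);print('bar ends pred slip',slip,proj(c,[cc-.027*b,cc+.027*b]).round(1).tolist())
E
```

```text
t 19.3 m.axis 0.112 about knob 0.055 F [-0.3 -1.3  2.1] gap 0.0556 grip 0.0
ang -36.98 tcp [0.4302 0.0596 0.2527] [ 1.49  0.05 -1.49  2.2  -0.32  0.71  1.17]
mark [([251.0, 222.6, 20.0], np.float64(-66.3), np.float64(0.0253))]
block px [[317.89418649 276.39886768]]
[[238, 176, 21, 31, 316], [331, 212, 22, 21, 287], [234, 221, 262, 199, 13874], [393, 268, 167, 152, 9307], [261, 361, 49, 59, 1143], [246, 385, 8, 11, 32], [238, 399, 20, 21, 186], [258, 404, 12, 16, 123]]
[((261.0476989746094, 189.37356567382812), (59.8126335144043, 13.866337776184082), 77.00537872314453)]
bar ends pred slip 0 [[256.1, 158.9], [267.1, 216.4]]
bar ends pred slip 0.19 [[261.7, 158.4], [261.3, 217.0]]
```

```bash
python3 - <<'E'
from st import *
c=cam('wrist');im=c['image']
for x in range(-36,40,4):
    row=[]
    for y in(-20,0,20):
        z=.078 if -9<=x<=27 else (.08 if x>27 else .074)
        u,v=proj(c,[C+Rc@np.array([x/1e3,y/1e3,z])])[0].round().astype(int); row.append(im[v,u].tolist() if 0<=v<420 and 0<=u<560 else None)
    print(x,row)
E
```

```text
-36 [[63, 59, 47], [65, 58, 47], [125, 114, 94]]
-32 [[66, 61, 49], [65, 59, 47], [72, 60, 44]]
-28 [[66, 61, 49], [71, 64, 52], [71, 61, 47]]
-24 [[140, 131, 108], [132, 122, 101], [124, 112, 91]]
-20 [[147, 138, 114], [146, 135, 112], [135, 125, 104]]
-16 [[145, 135, 112], [148, 135, 113], [142, 130, 109]]
-12 [[141, 128, 109], [134, 125, 102], [112, 101, 80]]
-8 [[147, 123, 71], [144, 105, 59], [147, 122, 69]]
-4 [[127, 100, 50], [123, 88, 44], [117, 86, 40]]
0 [[134, 120, 35], [145, 129, 43], [143, 114, 37]]
4 [[148, 123, 50], [147, 119, 49], [141, 113, 47]]
8 [[113, 87, 49], [111, 85, 48], [118, 95, 54]]
12 [[77, 39, 16], [78, 40, 13], [76, 39, 21]]
16 [[84, 42, 20], [78, 40, 17], [75, 40, 21]]
20 [[82, 44, 21], [74, 40, 18], [58, 30, 12]]
24 [[81, 43, 24], [71, 37, 16], [8, 4, 4]]
28 [[40, 79, 49], [46, 83, 52], [11, 8, 8]]
32 [[44, 81, 49], [53, 91, 57], [8, 5, 8]]
36 [[51, 84, 52], [53, 88, 57], [14, 14, 9]]
```

The colours along the clamp read jaw, light wood, bead, dark wood, then fixed jaw, with no gaps. So the block is upright, square and held.

```bash
python3 -c "
from plant import job_done
print(job_done())"
```

```text
the job is handed in; nothing more can be done
None
```

The job is handed in: the block stands clamped upright between the jaws, the knob was turned to its first click (slip about 0.19 rad) and released, it sprang back, and the arm is clear; I did not check each bystander object individually for movement.

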